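# Seat the plug-in control card of a bath controller with its two ejector levers

### The job

Take the green control card out of its white stand and lower it upright into the black socket on top of the blue controller until it rests on the contacts, then let go of it. Then seat it with the levers, not by pushing the card down by hand: swing each of the two orange levers inward until it goes hard and clamps its end of the card firmly down on the stop in the socket, without forcing it. Leave the bottles and the glove box alone.

Things in the scene. Friction and masses are not known exactly. Their poses are not given: they have to be found in the camera images.
- card: Loose green plug-in card, about 0.15 kg, same both ways round. Origin: centre of its lower edge; z up, y along its length, x through its thickness. 10 mm thick, 105 mm tall. The lower 58 mm are 120 mm long; above that only the middle 72 mm, leaving at each end a flat shoulder 24 mm long at z = 58 mm. Grey grip strip on the top 22 mm: pinch it there, across x, at the middle.
- stand: Fixed white block, 70 x 150 x 35 mm (x, y, z), origin at the centre of its underside, z up. A slot along its y, 12 x 124 mm and 25 mm deep, holds the card upright at the start (card origin 10 mm above the stand's origin).
- dock: Fixed blue controller, origin at the centre of its underside, z up, y along its length. Housing 130 x 260 mm, top at 70 mm. On it a black socket block 46 x 160 mm, up to 100 mm height, its slot along y (see slot_mouth). The levers pivot about dock x at y = +67 and -67 mm, z = 107 mm. They are plastic: more than 30 N pushed on dock or levers is too much.
- slot_mouth (a point): Centre of the slot's mouth, on top of the socket block (dock x = y = 0, z = 100 mm). The slot is 11.6 mm wide (dock x) and 124 mm long (dock y), with 3 mm lead-in chamfers. In the slot two brass contact strips, tops at dock z = 76 mm, carry the card when it is put in (card origin at z = 76 mm). Each resists with about 4 N and slides down under a greater load.
- seat_left: Hard steel stop deep in the slot under the card's +y end, not visible; origin at dock y = 53 mm, z = 70 mm. Its true level differs from unit to unit, between 67 and 73 mm, and does not show in this pose: the lever has to be felt going hard. A seated end stays clamped on it: more than 1 N between card and stop after the lever is let go.
- seat_right: The same under the card's -y end, at dock y = -53 mm; its level is independent of the other.
- lever_left (a joint): Inward swing (rad) of the orange lever at the dock's +y end. 0: leaning 0.95 rad outward; 0.95: upright; limit 1.3. Stays where left; starts at 0 to 0.18. Its claw meets the card's shoulder from about 0.5 on and drives that end onto its stop, where it goes hard, between 0.8 and 1.2. Tip force: 2 to 9 N until hard, 12 to 20 N clamps well. A level shove jams: follow its arc.
- lever_right (a joint): The same for the lever at the dock's -y end, swinging inward to +y.
- lever_left_tip (a point): Centre of the thumb bar at the left lever's tip: 10 mm thick, 20 mm long along dock x, 70 mm from the pivot. At swing q it lies at dock y = 67 + 70 sin(0.95 - q), z = 107 + 70 cos(0.95 - q) mm. A shut gripper standing outside it, fingers down, can push it inward.
- lever_right_tip (a point): The same for the right lever, at dock y = -67 - 70 sin(0.95 - q) mm.
- bottle_a: Bystander: clear bottle with a blue cap, 56 mm wide, 110 mm tall, origin at the centre of its underside.
- bottle_b: Bystander: amber bottle with a blue cap, 56 mm wide, 110 mm tall, origin at the centre of its underside.
- glove_box: Bystander: cardboard box, 90 x 160 x 70 mm (x, y, z), origin at the centre of its underside.
Things that resemble listed ones, but are neither listed nor needed, are in the scene too. What is meant by the card is not red, and is the larger of those in its own colour.

How it is judged:
By the outcome, as a careful person would: the job done as asked, in the order asked, and still so for the second after the job is handed in, with the robot touching nothing.
It also fails if it takes over 72 s, if anything falls off the work surface, if the arm or the gripper's body presses on something with over 40 N, if the wrist force passes 120 N, or if a joint passes its speed limit or range.

### The arm

A 6-joint arm with a two-finger parallel gripper is mounted at the origin on the work surface. World frame = base frame: x ahead of the robot, y to its left, z up, the work surface at z = 0. Lengths are in mm, angles in degrees, forces in N, time in s.
With the tool pointing down it reaches from about 350 to 850 mm from the base axis. Payload 8.1 kg.
Tool frame: the origin (TCP) lies midway between the tips of the shut fingers; the grasp point (between the pads) lies 19 mm behind it (r.pinch_z is the distance from the TCP to the grasp point, in mm); z points along the fingers, y is the line along which they close (so a half turn about z gives the same grasp; the last joint's range is limited). The gripper opens to 85 mm and grips with 20 to 120 N. Pads are 22 mm wide; open, the fingers measure 114 mm over their backs; the gripper's body (76 mm by 85 mm) begins 54 mm behind the grasp point. The pads swing forward as they close: fully open they stand 13 mm farther back than shut.
Start: joints at [-68.721, 7.471, 85.268, -0, 87.261, -4.893], TCP at [264.667, -538.476, 231.292] pointing down, gripper open.
Joint ranges: [-169.43, 169.43], [-51.17, 129.36], [1.28, 143.12], [-76.62, 256.62], [0, 156.53], [-152.29, 152.29]. Speed limits (degrees/s): [136.94, 136.94, 159.86, 180, 180, 180].

### API

Orientations are given as [roll, pitch, yaw] about the fixed x, y, z axes, in that order (R = Rz(yaw) Ry(pitch) Rx(roll)).
In Python, from bench import sensors, optics, job, r gives the robot as it stands.
- The arm moves only by the tool play_rows, never from a script. Its argument "motion" is a list that holds one entry, the list of rows, each a list of 6 numbers: the shift along the tool's x, y, z in cm, then the turn, a rotation vector about the tool's x, y, z in degrees. In form: [[[x, y, z, ax, ay, az], ...]]. A call has 1 to 5 rows; each row is the pose to reach, as a shift and turn from the pose commanded when the call began, along the tool's axes at that moment; what a row does not reach only later rows make up. A row lasts 1/10 s, in which the tool goes at most 50 mm and 8.59 degrees, less where a joint would pass 70% of its speed; a pose out of reach is approached as far as the arm can. A call with a gripper value outside its range is refused whole. "jaw" is the opening, from 0 (shut) to 1 (fully open), set as the call begins (left out, the last holds). The fingers move at their own pace and stop on an object; "squeeze" is the grip in N (left out, the last holds). Time passes only in rows, so rows that repeat a pose let the fingers close. It gives the time, the measured TCP pose, the force, the opening and the grip force at its end, in the units of the state.
- sensors.sense(): the state, without advancing time (a new reading comes with each control period).
- optics.snapshot(name): name is "scene" or "top" or "wrist"; returns a dict with "pixels" (384x512x3 uint8, red, green, blue), "mtx" (3x3 intrinsics, pixels), "k1" (the pictures are not rectified: a ray, as slopes to the right and down, at radius r is drawn at 1 + k1 r^2 times it, then the intrinsics apply), "R" (3x3) and "t" (3): a world point X has camera coordinates R X + t; the wrist camera has in their place "T_tool_cam" (4x4, takes a point from camera to tool coordinates, whose origin is the TCP and whose axes are the flange's). Camera axes: x right, y down, z forward; pixel columns grow to the right and rows downward; lengths in mm; the calibration is good to about 2 mm. A picture is of the moment at which its call begins: read the wrist's pose just before it. There is no depth.
- job.hand_in(): hands the job in; it is judged then, once.
The state is a dict: "time": time; "joint_pos": joint angles; "qd": joint speeds; "joint_efforts": joint torques, N m; "tool_pos": TCP position; "tcp_rot": TCP orientation; "ft_force": force on the tool from outside, world axes, zero at the start; "wrist_torque": the same for the moment, N m; "finger_gap": finger opening in mm; "grip_force": force on a finger pad.
Only numpy, scipy, OpenCV 4.12 (cv2) and the standard library are available. Lean on these libraries where they do the work, as an engineer would, in place of code of your own. Each camera call takes 0.05 s, during which the arm holds its last target. There are 200 camera calls.

## Working session

There is one attempt and no reset: what is moved stays moved. The work goes in short steps, Python scripts to look and compute and a tool call to move; the robot and the scene stay as the last step left them, time stands still between calls to the robot, and variables do not carry over. Pictures are saved under pics/ and viewed, at most 12 in all, crops included, and the job is handed in when it is done.

Besides the shell and the picture viewer there is one more tool, called after "Request:" by a JSON object that holds its "api" and its "payload". play_rows: Moves the arm, as the interface text tells. Its arguments: {"type":"object","properties":{"motion":{"type":"array","items":{"type":"array","items":{"type":"array","items":{"type":"number"}}}},"jaw":{"type":"number"},"squeeze":{"type":"number"}},"required":["motion"]}

```bash
ls; mkdir -p pics; python3 - <<'E'
from bench import sensors, optics, job, r
import cv2,numpy as np,pickle
s=sensors.sense();print(s)
d={}
for n in("scene","top","wrist"):
    d[n]=optics.snapshot(n);print(n,{k:np.round(v,3).tolist() for k,v in d[n].items() if k!='pixels'})
    
pickle.dump(d,open('snap0.pkl','wb'))
im=np.hstack([d['scene']['pixels'],d['top']['pixels']])[:,:,::-1]
cv2.imwrite('pics/a.png',cv2.resize(d['scene']['pixels'][:,:,::-1],(800,600)))
cv2.imwrite('pics/b.png',cv2.resize(d['top']['pixels'][:,:,::-1],(800,600)))
E
```

```text
pics
{'time': 0.0, 'joint_pos': array([-6.87193430e+01,  7.51529891e+00,  8.53310163e+01,  9.53875541e-05,
        8.72622317e+01, -4.89260523e+00]), 'qd': array([-0.01646414,  0.00425088, -0.03637886,  0.13083831,  0.07286024,
        0.01999586]), 'joint_efforts': array([ 5.49596207e-04, -5.69404328e+01, -5.00543797e+01, -1.53887404e-04,
        1.46918610e-02, -6.08705491e-06]), 'tool_pos': array([ 264.470535  , -537.93596761,  230.22580824]), 'tcp_rot': array([-1.79891857e+02, -9.35270432e-03,  2.61732488e+01]), 'ft_force': array([0.34254433, 0.12599466, 1.25811475]), 'wrist_torque': array([-0.00662541,  0.01381671, -0.04770592]), 'grip_force': 0.0, 'finger_gap': 85.3798621051937}
scene {'mtx': [[439.307, 0.0, 254.691], [0.0, 439.307, 194.493], [0.0, 0.0, 1.0]], 'k1': 0.047, 'R': [[-0.33, 0.944, -0.008], [0.72, 0.246, -0.649], [-0.611, -0.22, -0.761]], 't': [183.474, -311.365, 1512.039]}
top {'mtx': [[378.945, 0.0, 259.404], [0.0, 378.945, 189.303], [0.0, 0.0, 1.0]], 'k1': -0.066, 'R': [[-0.003, -1.0, 0.008], [-0.983, 0.001, -0.184], [0.184, -0.008, -0.983]], 't': [24.639, 579.451, 845.849]}
wrist {'mtx': [[345.95, 0.0, 254.684], [0.0, 345.95, 190.784], [0.0, 0.0, 1.0]], 'k1': -0.029, 'T_tool_cam': [[0.002, -0.947, -0.322, 81.802], [1.0, 0.001, 0.001, -0.435], [-0.001, -0.322, 0.947, -143.006], [0.0, 0.0, 0.0, 1.0]]}
```

View pics/a.png

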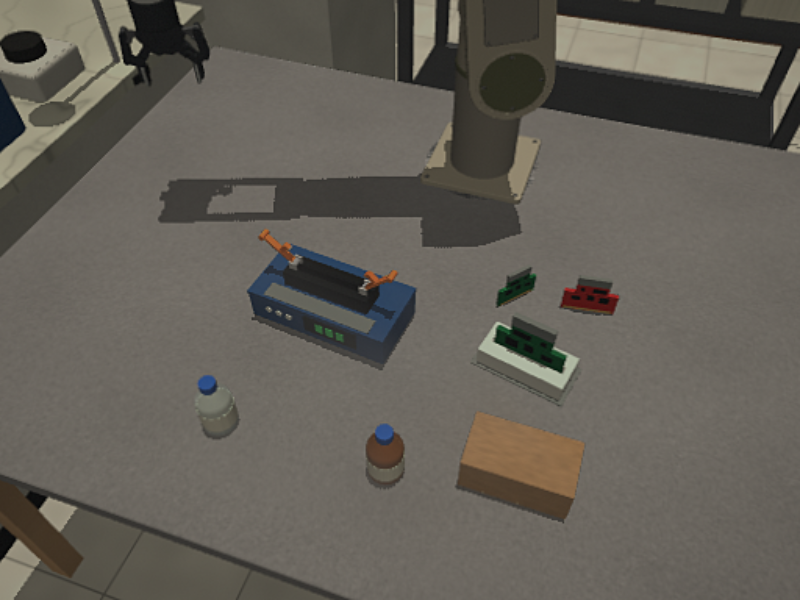

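View pics/b.png

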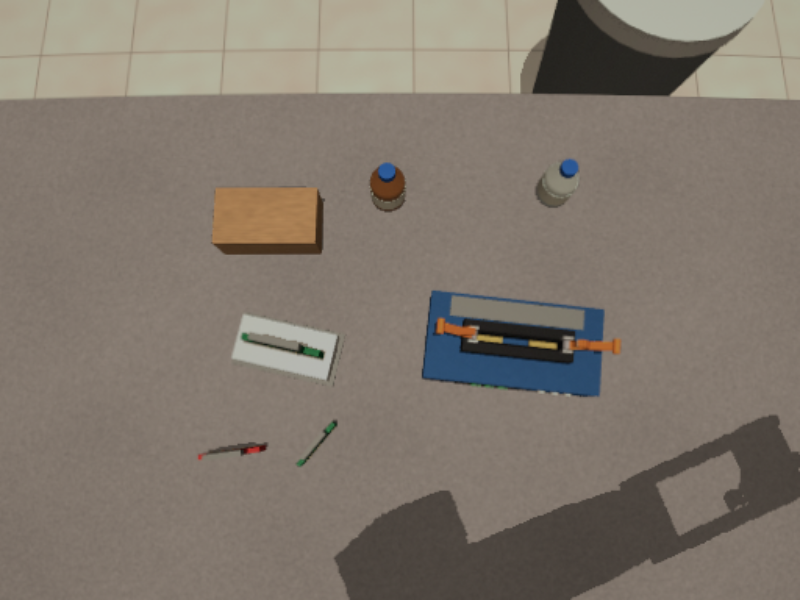

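The scene view shows the dock at about (330,300), the white stand with the large green card at (528,355), and the bystanders below. In the top view the stand is at (285,347), the dock at (515,343), and the lever tips at (441,327) and (616,346). The decoy cards lie below the stand.

```bash
cat > h.py <<'E'
import numpy as np,cv2
from scipy.spatial.transform import Rotation as Ro
def pose(s): return Ro.from_euler('xyz',s['tcp_rot'],degrees=True).as_matrix(),np.array(s['tool_pos'])
def cam(d,s=None):
    if 'R' in d: R=np.array(d['R']);return R.T,-R.T@np.array(d['t'])
    Rt,p=pose(s);T=np.array(d['T_tool_cam']);return Rt@T[:3,:3],Rt@T[:3,3]+p
def und(d,px):
    k=np.array([d['k1'],0,0,0.]);return cv2.undistortPoints(np.array(px,float).reshape(-1,1,2),np.array(d['mtx']),k).reshape(-1,2)
def plane(d,px,z,s=None):
    R,c=cam(d,s);u=und(d,px);v=np.c_[u,np.ones(len(u))]@R.T
    return (c+v*((z-c[2])/v[:,2])[:,None])[:,:2]
def proj(d,X,s=None):
    R,c=cam(d,s);rv=cv2.Rodrigues(R.T)[0]
    return cv2.projectPoints(np.array(X,float).reshape(-1,1,3),rv,-R.T@c,np.array(d['mtx']),np.array([d['k1'],0,0,0.]))[0].reshape(-1,2)
def big(mask,n=1,op=3):
    if op: mask=cv2.morphologyEx(mask.astype(np.uint8),cv2.MORPH_OPEN,np.ones((op,op)))
    c=cv2.findContours(mask.astype(np.uint8),cv2.RETR_EXTERNAL,cv2.CHAIN_APPROX_NONE)[0]
    return sorted(c,key=cv2.contourArea)[::-1][:n]
def rect(P): # centre, long, short, yaw of the long axis
    (c,(w,h),a)=cv2.minAreaRect(P.astype(np.float32))
    if w<h: w,h,a=h,w,a+90
    return np.round(c,1),round(w,1),round(h,1),round((a+90)%180-90,2)
E
python3 - <<'E'
import pickle;from h import *
d=pickle.load(open('snap0.pkl','rb'))
for n in('top','scene'):
    D=d[n];im=D['pixels'];hsv=cv2.cvtColor(im,cv2.COLOR_RGB2HSV);H,S,V=[hsv[...,i].astype(int) for i in range(3)]
    print(n)
    m=(S<60)&(V>120)
    if n=='top': m[:100]=0;m[180:]=m[180:];print(im[222,155],im[230,212],im[240,175], im[212,163])
    for th in(130,160,180):
        m=(S<60)&(V>th)
        if n=='top': m[:180]=0;m[:,250:]=0
        else: m[:190]=0;m[:,:280]=0;
        c=big(m)[0];print('stand',th,cv2.boundingRect(c),*rect(plane(D,c,35)))
    for th in (40,60,80,100):
        m=(H>100)&(H<125)&(S>110)&(V>th)
        c=big(m)[0];print('dock',th,cv2.boundingRect(c),*rect(plane(D,c,70)))
    m=(H>3)&(H<14)&(S>190)&(V>120)
    for c in big(m,4,0): print('or',cv2.boundingRect(c),cv2.contourArea(c))
    m=(H>50)&(H<85)&(S>100)
    for c in big(m,4,0): print('gr',cv2.boundingRect(c),cv2.contourArea(c))
t=d['top']['pixels'];a=cv2.resize(t[190:255,140:230],None,fx=6,fy=6);b=cv2.resize(t[180:255,265:400],None,fx=5.9,fy=5.9)[:390]
cv2.imwrite('pics/c.png',cv2.resize(np.vstack([cv2.copyMakeBorder(a,0,0,0,b.shape[1]-a.shape[1],0),b]),(800,600))[...,::-1])
E
```

```text
top
[182 183 174] [99 94 87] [133 122 112] [176 178 168]
stand 130 (15, 180, 235, 118) [468.1 331.8] 567.4 277.1 89.89
stand 160 (149, 202, 66, 41) [505. 210.] 149.3 69.4 77.47
stand 180 (150, 202, 65, 40) [505.3 209. ] 146.4 66.2 77.49
dock 40 (271, 187, 114, 66) [ 505.7 -135.9] 259.8 129.6 83.44
dock 60 (271, 187, 114, 66) [ 505.7 -136.1] 259.4 129.6 83.46
dock 80 (271, 187, 114, 66) [ 506.  -136.5] 258.7 128.9 83.47
dock 100 (271, 187, 114, 66) [ 506.4 -137. ] 257.8 128.1 83.5
or (371, 218, 23, 8) 70.0
or (283, 207, 20, 9) 68.0
or (366, 219, 2, 4) 2.5
or (280, 205, 1, 6) 0.0
gr (192, 222, 15, 7) 45.0
gr (208, 271, 7, 7) 15.0
gr (155, 214, 4, 4) 5.0
gr (191, 294, 4, 4) 4.0
scene
stand 130 (307, 210, 63, 39) [505.4 208.4] 151.3 70.2 77.34
stand 160 (307, 211, 63, 37) [506.1 208.4] 149.3 67.5 78.04
stand 180 (308, 213, 61, 35) [506.3 208.2] 147.0 65.8 77.5
dock 40 (236, 180, 30, 33) [510.1 -37.8] 113.4 59.5 -7.43
dock 60 (236, 180, 29, 33) [510.7 -36.8] 112.9 58.9 -5.32
dock 80 (236, 180, 29, 33) [510.7 -35. ] 113.3 58.0 -1.96
dock 100 (240, 271, 11, 10) [737.5  40.8] 23.3 22.7 19.68
or (169, 147, 1, 1) 0.0
or (171, 148, 1, 1) 0.0
or (176, 154, 2, 2) 0.0
or (183, 155, 3, 3) 0.0
gr (317, 208, 45, 30) 558.0
gr (319, 175, 24, 21) 195.0
gr (208, 210, 5, 6) 12.0
gr (202, 208, 4, 5) 10.0
```

View pics/c.png

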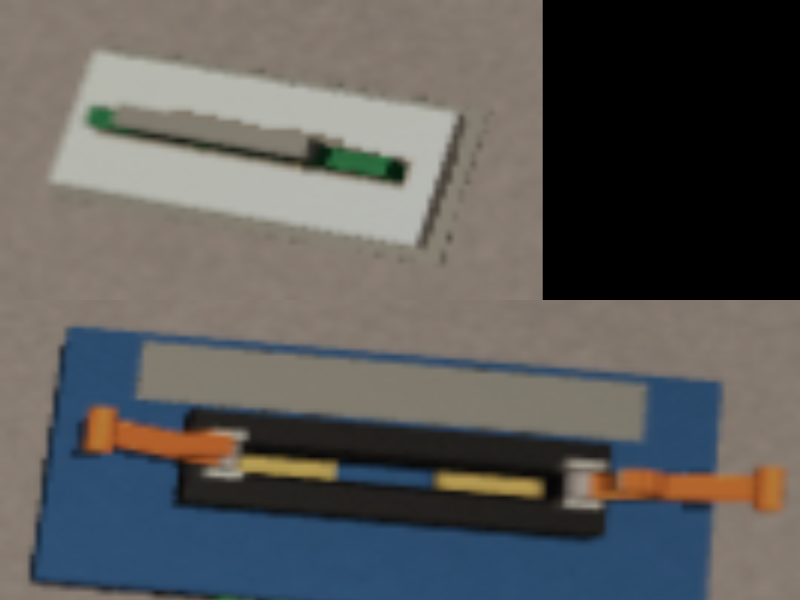

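The zoomed top view shows the stand at (505,209.5), with its long axis at 77.45°. The dock is at (506,-136.3), with its long axis at 83.45°, and both rectangles match the given sizes. I'll go over the dock first for a wrist look.

Request:
{"api": "play_rows", "payload": {"motion": [[[3.9,-2.5,-0.4,0,0,0],[7.8,-5.1,-0.8,0,0,0],[11.8,-7.6,-1.2,0,0,0],[15.8,-10.2,-1.6,0,0,0],[19.7,-12.7,-2,0,0,0]]]}}

```text
time: 0.65
tool_pos: [385.9, -335.7, 251.2]
tcp_rot: [-180.0, -0.0, 26.2]
ft_force: [0.5, 0.0, 0.0]
finger_gap: 85.2
grip_force: 0.0
```

Request:
{"api": "play_rows", "payload": {"motion": [[[3.9,-2.5,0,0,0,-8],[7.8,-5.1,0,0,0,-16],[11.8,-7.6,0,0,0,-24],[15.8,-10.2,0,0,0,-32],[19.7,-12.7,0,0,0,-40]]]}}

```text
time: 1.15
tool_pos: [506.8, -134.8, 251.2]
tcp_rot: [-180.0, -0.0, 66.5]
ft_force: [-0.5, -0.1, 0.2]
finger_gap: 85.1
grip_force: 0.0
```

Request:
{"api": "play_rows", "payload": {"motion": [[[0,0,0,0,0,-8],[0,0,0,0,0,-16],[0,0,0,0,0,-17.3],[0,0,0,0,0,-17.3],[0,0,0,0,0,-17.3]]]}}

```text
time: 1.65
tool_pos: [506.1, -137.1, 251.2]
tcp_rot: [-180.0, -0.0, 83.3]
ft_force: [-0.3, 0.5, 0.6]
finger_gap: 85.2
grip_force: 0.0
```

```bash
cat >> h.py <<'E'
def go(s,x,y,z,yaw):
    R,p=pose(s);G=Ro.from_euler('xyz',[180,0,yaw],degrees=True).as_matrix()
    return 'shift cm',np.round(R.T@(np.array([x,y,z])-p)/10,2),'turn',np.round(Ro.from_matrix(R.T@G).as_rotvec(degrees=True),2)
def show(s): print('t',round(s['time'],2),'tcp',np.round(s['tool_pos'],1),np.round(s['tcp_rot'],2),'F',np.round(s['ft_force'],1),'gap',round(s['finger_gap'],1),'grip',round(s['grip_force'],1))
E
python3 - <<'E'
from bench import sensors, optics
from h import *;import pickle
s=sensors.sense();d=optics.snapshot('wrist');pickle.dump((s,d),open('w1.pkl','wb'));show(s)
cv2.imwrite('pics/d.png',cv2.resize(d['pixels'][...,::-1],(800,600)))
X=[(505+a,209,0) for a in(0,)]
c,si=np.cos(np.radians(83.45)),np.sin(np.radians(83.45))
print(proj(d,[(506+c*v,-136.3+si*v,100) for v in(-80,-62,0,62,80)],s))
E
```

```text
t 1.65 tcp [ 506.1 -137.1  251.2] [-179.99   -0.     83.25] F [-0.3  0.5  0.6] gap 85.2 grip 0.0
[[255.72631089 251.76273102]
 [255.70990067 234.75651514]
 [255.64726267 171.10967513]
 [255.57363151  98.67745566]
 [255.54987241  75.82261187]]
```

View pics/d.png

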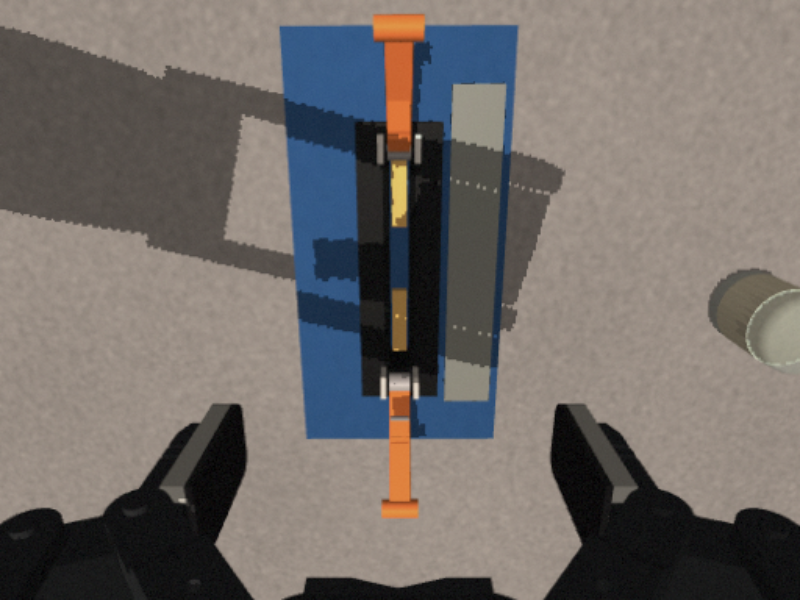

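The wrist view shows the socket centred near column 400 with ends at rows 122 and 396. Brass strips are at (400,195) and (400,320), and lever tips at (399,28) and (400,508).

```bash
python3 - <<'E'
from h import *;import pickle
s,d=pickle.load(open('w1.pkl','rb'));im=d['pixels'];hsv=cv2.cvtColor(im,cv2.COLOR_RGB2HSV);H,S,V=[hsv[...,i].astype(int) for i in range(3)]
y=83.45
a=np.radians(y);u=np.array([np.cos(a),np.sin(a)]);v=np.array([np.sin(a),-np.cos(a)])
def dock(P,c=np.array([506,-136.3])): return np.c_[(P-c)@v,(P-c)@u]
m=(H>18)&(H<30)&(S>100)&(V>80)
for c in big(m,2,0):
    P=dock(plane(d,c,76,s));print('brass',P.min(0),P.max(0))
m=(V<48)&(S<90);m[:,:215]=0;m[:,290:]=0;m[:70]=0;m[258:]=0
c=big(m,1,3)[0];P=dock(plane(d,c,100,s));print('socket black',P.min(0),P.max(0),rect(plane(d,c,100,s)))
m=(H>100)&(H<125)&(S>110);c=cv2.convexHull(np.vstack(big(m,3)));P=plane(d,c,70,s);print('dock',rect(P),dock(P).min(0),dock(P).max(0))
for r in (28/1.5625,508/1.5625):
    r=int(r);row=np.where((H[r]>3)&(H[r]<16)&(S[r]>150))[0];print(r,row.min(),row.max())
m=(H>3)&(H<16)&(S>150)
for c in big(m,2,0):
    x,yy,w,h=cv2.boundingRect(c);print('or',x,yy,w,h)
# predicted tip bar pixels vs q
for sg in(1,-1):
  for q in(0,.1,.2):
    P=np.array([506,-136.3])+sg*u*(67+70*np.sin(.95-q));print(sg,q,proj(d,[[*P,107+70*np.cos(.95-q)]],s))
E
```

```text
brass [-4.99889398 19.43641527] [ 3.21156823 54.84974211]
brass [ -2.55061307 -39.21764009] [ -1.56150419 -37.11487911]
socket black [  4.57735811 -80.31793899] [22.30242053 78.30313553] (array([ 519.2, -138.8]), 158.6, 17.6, 83.55)
dock (array([ 505.4, -137.6]), 259.7, 129.7, 83.5) [ -65.34298163 -131.19569943] [ 64.46116067 128.51057129]
17 239 270
325 245 266
or 239 9 33 88
or 244 269 23 62
1 0 [[255.73823488   4.71089272]]
1 0.1 [[255.78034049  10.70207839]]
1 0.2 [[255.82152368  17.95895857]]
-1 0 [[255.98810909 323.31116446]]
-1 0.1 [[256.01549714 323.53317108]]
-1 0.2 [[256.0411357  322.87330843]]
```

```bash
python3 - <<'E'
from bench import sensors
from h import *
s=sensors.sense();print(go(s,505,209.5,230,77.45))
E
```

```text
('shift cm', array([34.41, -4.16,  2.13]), 'turn', array([-0.01, -0.  ,  5.83]))
```

Request:
{"api": "play_rows", "payload": {"motion": [[[4.9,-0.6,0.3,0,0,0],[9.8,-1.2,0.6,0,0,0],[14.7,-1.8,0.9,0,0,0],[19.6,-2.4,1.2,0,0,0],[24.5,-3.0,1.5,0,0,0]]]}}

```text
time: 2.2
tool_pos: [504.0, 111.5, 236.4]
tcp_rot: [180.0, -0.0, 83.3]
ft_force: [0.6, 0.8, 0.1]
finger_gap: 85.7
grip_force: 0.0
```

Request:
{"api": "play_rows", "payload": {"motion": [[[4.0,-0.5,0.3,0,0,3],[6.9,-0.8,0.6,0,0,5.8],[6.9,-0.8,0.6,0,0,5.8],[6.9,-0.8,0.6,0,0,5.8]]]}}

```text
time: 2.6
tool_pos: [504.0, 179.5, 230.1]
tcp_rot: [-180.0, 0.0, 77.7]
ft_force: [-0.0, -1.6, -0.5]
finger_gap: 85.2
grip_force: 0.0
```

```bash
python3 - <<'E'
from bench import sensors, optics
from h import *;import pickle
s=sensors.sense();d=optics.snapshot('wrist');pickle.dump((s,d),open('w2.pkl','wb'));show(s)
im=d['pixels'];cv2.imwrite('pics/e.png',cv2.resize(im[...,::-1],(800,600)))
hsv=cv2.cvtColor(im,cv2.COLOR_RGB2HSV);H,S,V=[hsv[...,i].astype(int) for i in range(3)]
m=(S<40)&(V>150);c=cv2.convexHull(big(m)[0]);print('stand',cv2.boundingRect(c),rect(plane(d,c,35,s)))
print(go(s,505,209.5,200,77.45))
E
```

```text
t 2.6 tcp [504.  179.5 230.1] [-1.7998e+02  4.0000e-02  7.7710e+01] F [-0.  -1.6 -0.5] gap 85.2 grip 0.0
stand (211, 48, 78, 83) (array([512. , 246.1]), 74.6, 70.8, 77.2)
('shift cm', array([ 2.95, -0.54,  3.01]), 'turn', array([-0.02,  0.04,  0.26]))
```

View pics/e.png

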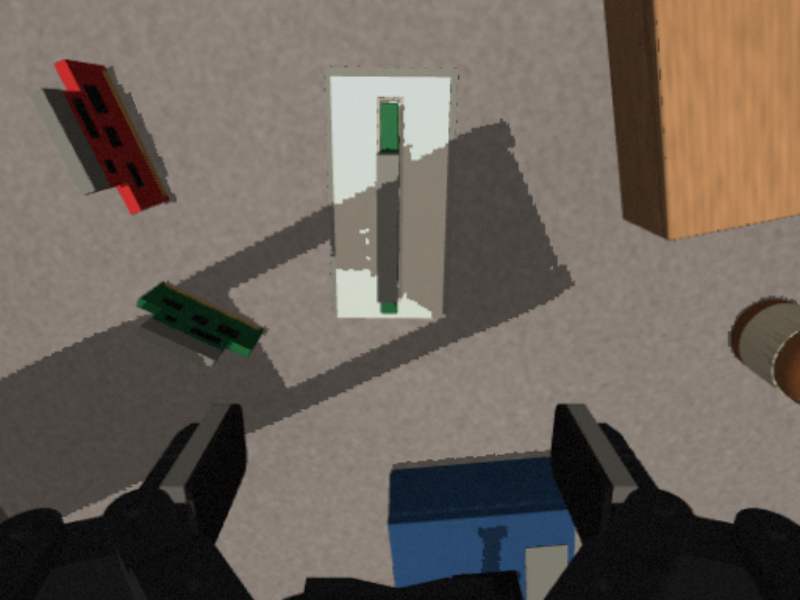

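The wrist view shows the stand top with corners (330,76), (452,76), (443,317), (337,317). The card's grip strip is centred at about (388,226), spanning columns 377–398.

```bash
python3 - <<'E'
from h import *;import pickle
s,d=pickle.load(open('w2.pkl','rb'))
f=512/800
C=np.array([(330,76),(452,76),(443,317),(337,317)])*f
print(rect(plane(d,C,35,s)))
P=plane(d,np.array([(377.5,153),(399,153),(378,300),(397,300)])*f,115,s);print(P.round(1),P.mean(0),rect(P))
# strip edges per row
im=d['pixels'].astype(int)
for r in (110,150,180):print(im[r,234:262].sum(1))
c=P.mean(0)
print(go(s,c[0],c[1],130,77.4))
E
```

```text
(array([504.7, 208.9]), 150.6, 71.0, 77.33)
[[507.6 245.8]
 [517.4 243.7]
 [491.8 175.6]
 [501.2 173.5]] [504.51360743 209.6496773 ] (array([504.6, 209.6]), 72.1, 10.0, 77.31)
[634 635 633 632 631 627 584 438 391 394 398 401 396 394 393 401 397 399
 395 398 393 237 300 315 361 373 368 370]
[367 365 365 370 369 372 361 246 193 199 201 200 195 197 197 198 194 203
 200 203 166 248 305 338 365 373 369 371]
[623 627 628 624 630 628 627 390 221 200 200 204 194 194 195 195 199 199
 203 198 252 321 319 344 367 363 368 367]
('shift cm', array([ 2.96, -0.59, 10.01]), 'turn', array([-0.02,  0.04,  0.31]))
```

Request:
{"api": "play_rows", "payload": {"motion": [[[2.96,-0.57,3,0,0,0.3],[2.96,-0.57,7,0,0,0.3],[2.96,-0.57,11,0,0,0.3],[2.96,-0.57,14,0,0,0.3],[2.96,-0.57,14.5,0,0,0.3]]], "jaw": 0.5}}

```text
time: 3.15
tool_pos: [502.1, 207.1, 80.9]
tcp_rot: [-179.6, 0.2, 77.3]
ft_force: [-1.1, -0.0, -1.0]
finger_gap: 42.3
grip_force: 0.0
```

Request:
{"api": "play_rows", "payload": {"motion": [[[0,0,0,0,0,0],[0,0,0,0,0,0],[0,0,0,0,0,0],[0,0,0,0,0,0]]], "jaw": 0.25, "squeeze": 40}}

```text
time: 3.55
tool_pos: [506.3, 210.0, 87.3]
tcp_rot: [179.8, -0.1, 77.4]
ft_force: [-0.8, -1.3, 0.8]
finger_gap: 21.2
grip_force: 0.0
```

Request:
{"api": "play_rows", "payload": {"motion": [[[0,0,0,0,0,0],[0,0,0,0,0,0],[0,0,0,0,0,0]]]}}

```text
time: 3.85
tool_pos: [505.0, 209.8, 85.5]
tcp_rot: [180.0, -0.0, 77.4]
ft_force: [0.5, -0.2, -0.1]
finger_gap: 21.3
grip_force: 0.0
```

```bash
python3 - <<'E'
from bench import sensors
from h import *
s=sensors.sense();show(s);print(go(s,504.6,209.5,85,77.3))
E
```

```text
t 3.85 tcp [505.  209.8  85.5] [ 1.7999e+02 -1.0000e-02  7.7380e+01] F [ 0.5 -0.2 -0.1] gap 21.3 grip 0.0
('shift cm', array([-0.03, -0.03,  0.05]), 'turn', array([ 0.01, -0.01,  0.08]))
```

Request:
{"api": "play_rows", "payload": {"motion": [[[-0.02,-0.03,0.05,0,0,0],[-0.02,-0.03,0.05,0,0,0],[-0.02,-0.03,0.05,0,0,0],[-0.02,-0.03,0.05,0,0,0],[-0.02,-0.03,0.05,0,0,0]]], "jaw": 0, "squeeze": 40}}

```text
time: 4.35
tool_pos: [504.9, 209.7, 85.1]
tcp_rot: [180.0, -0.0, 77.4]
ft_force: [1.5, -0.7, 2.8]
finger_gap: 9.3
grip_force: 39.7
```

Request:
{"api": "play_rows", "payload": {"motion": [[[0,0,0,0,0,0],[0,0,0,0,0,0]]]}}

```text
time: 4.55
tool_pos: [504.8, 209.7, 85.0]
tcp_rot: [180.0, -0.0, 77.4]
ft_force: [-0.1, -0.2, 3.3]
finger_gap: 9.7
grip_force: 39.8
```

Request:
{"api": "play_rows", "payload": {"motion": [[[0,0,-0.5,0,0,0],[0,0,-1.2,0,0,0],[0,0,-2,0,0,0],[0,0,-3,0,0,0],[0,0,-4,0,0,0]]]}}

```text
time: 5.05
tool_pos: [504.5, 209.6, 125.8]
tcp_rot: [-180.0, -0.0, 77.4]
ft_force: [0.7, -0.7, -1.4]
finger_gap: 9.3
grip_force: 39.3
```

Request:
{"api": "play_rows", "payload": {"motion": [[[0,0,-2,0,0,0],[0,0,-5,0,0,0],[0,0,-8,0,0,0],[0,0,-11,0,0,0],[0,0,-12,0,0,0]]]}}

```text
time: 5.55
tool_pos: [506.2, 210.1, 249.6]
tcp_rot: [179.7, -0.2, 77.4]
ft_force: [1.0, 0.9, -0.6]
finger_gap: 9.3
grip_force: 39.3
```

```bash
python3 - <<'E'
from bench import sensors
from h import *
s=sensors.sense();show(s);print(go(s,505.3,-137.4,245,83.5))
E
```

```text
t 5.55 tcp [506.2 210.1 249.6] [179.69  -0.18  77.38] F [ 1.   0.9 -0.6] gap 9.3 grip 39.3
('shift cm', array([-33.93,   7.51,   0.39]), 'turn', array([ 0.32, -0.17, -6.12]))
```

Request:
{"api": "play_rows", "payload": {"motion": [[[-3.4,0.8,-0.6,0,0,-1],[-7.6,1.7,-1.2,0,0,-2],[-12,2.7,-1.2,0,0,-3],[-16.4,3.6,-1.2,0,0,-4],[-20.8,4.6,-1.2,0,0,-6.1]]]}}

```text
time: 6.05
tool_pos: [503.3, -4.9, 256.2]
tcp_rot: [-180.0, -0.0, 83.6]
ft_force: [1.8, 0.1, -1.0]
finger_gap: 9.8
grip_force: 39.3
```

Request:
{"api": "play_rows", "payload": {"motion": [[[-4.2,0.5,0,0,0,0],[-8.5,1,0,0,0,0],[-11.5,1.3,0,0,0,0],[-12.8,1.4,0,0,0,0],[-12.8,1.4,0,0,0,0]]]}}

```text
time: 6.55
tool_pos: [502.9, -133.5, 256.1]
tcp_rot: [-179.9, -0.0, 83.3]
ft_force: [-0.7, -0.4, -0.7]
finger_gap: 9.3
grip_force: 39.3
```

Request:
{"api": "play_rows", "payload": {"motion": [[[0,0,0,0,0,0],[0,0,0,0,0,0],[0,0,0,0,0,0]]]}}

```text
time: 6.85
tool_pos: [503.5, -131.0, 256.8]
tcp_rot: [-180.0, -0.0, 83.6]
ft_force: [0.1, -0.1, -0.3]
finger_gap: 9.0
grip_force: 39.3
```

```bash
python3 - <<'E'
from bench import sensors, optics
from h import *;import pickle
s=sensors.sense();d=optics.snapshot('wrist');pickle.dump((s,d),open('w3.pkl','wb'));show(s);print(go(s,505.3,-137.4,200,83.5))
cv2.imwrite('pics/f.png',cv2.resize(d['pixels'][...,::-1],(800,600)))
E
```

```text
t 6.85 tcp [ 503.5 -131.   256.8] [-1.800e+02 -1.000e-02  8.357e+01] F [ 0.1 -0.1 -0.3] gap 9.0 grip 39.3
('shift cm', array([-0.61,  0.25,  5.68]), 'turn', array([-0.  , -0.01,  0.07]))
```

View pics/f.png

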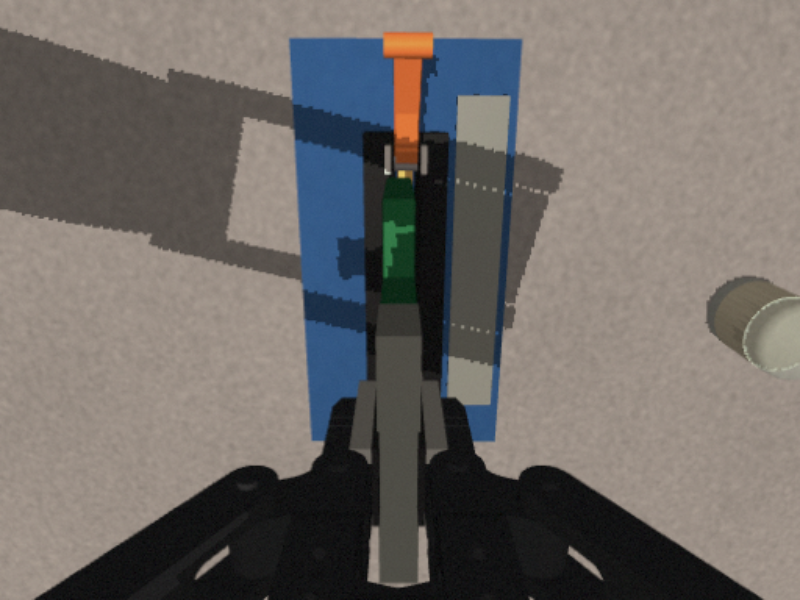

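The wrist view shows the held card upright, with its far end bottom edge at about (399,180) and shoulder edge at (400,198). The socket is ahead at columns 363–448.

```bash
python3 - <<'E'
from h import *;import pickle
s,d=pickle.load(open('w3.pkl','rb'));im=d['pixels']
R,p=pose(s)
def tp(x,y,z): return (proj(d,[R@np.array([x,y,z])+p],s)/.64).round(1)
for n,X in dict(bot=(60,0,75),botL=(60,-5,75),botR=(60,5,75),sh=(60,0,17),shL=(60,-5,17),shR=(60,5,17),shin=(36,0,17),top=(36,0,-30),nearTop=(-36,0,-30)).items(): print(n,tp(*X))
hsv=cv2.cvtColor(im,cv2.COLOR_RGB2HSV);H,S,V=[hsv[...,i].astype(int) for i in range(3)]
m=(H>50)&(H<90)&(S>90)
for r in (120,128,132,140,150,160,170,180,190):
    w=np.where(m[r])[0]
    if len(w): print(r/.64,w.min()/.64,(w.max()+1)/.64, (w.min()+w.max()+1)/1.28)
m=(H>100)&(H<125)&(S>110);c=cv2.convexHull(np.vstack(big(m,3)));P=plane(d,c,70,s);print('dock',rect(P))
E
```

```text
bot [[400.9 174.8]]
botL [[388.3 174.8]]
botR [[413.6 174.9]]
sh [[402.2 195.9]]
shL [[385.2 195.9]]
shR [[419.2 195.9]]
shin [[401.9 274.3]]
top [[403.6 332.8]]
nearTop [[402.2 578.4]]
187.5 384.375 412.5 398.4375
200.0 382.8125 415.625 399.21875
206.25 381.25 415.625 398.4375
218.75 382.8125 417.1875 400.0
234.375 382.8125 415.625 399.21875
250.0 382.8125 415.625 399.21875
265.625 382.8125 431.25 407.03125
281.25 381.25 415.625 398.4375
296.875 381.25 417.1875 399.21875
dock (array([ 505.5, -137.4]), 258.5, 129.9, 83.61)
```

```bash
python3 - <<'E'
from bench import sensors
from h import *
s=sensors.sense();show(s);print(go(s,506.1,-136.5,183,83.5))
E
```

```text
t 6.9 tcp [ 503.5 -131.1  256.8] [ 1.800e+02 -1.000e-02  8.356e+01] F [-0.6 -0.6 -1.1] gap 9.1 grip 39.3
('shift cm', array([-0.5 ,  0.32,  7.38]), 'turn', array([ 0.  , -0.01,  0.06]))
```

Request:
{"api": "play_rows", "payload": {"motion": [[[-0.5,0.32,1,0,0,0],[-0.5,0.32,3,0,0,0],[-0.5,0.32,5,0,0,0],[-0.5,0.32,6.6,0,0,0],[-0.5,0.32,7.4,0,0,0]]]}}

```text
time: 7.4
tool_pos: [505.0, -137.2, 180.3]
tcp_rot: [-179.8, -0.0, 83.5]
ft_force: [-0.3, -0.5, -1.1]
finger_gap: 9.5
grip_force: 39.3
```

Request:
{"api": "play_rows", "payload": {"motion": [[[0,0,0,0,0,0],[0,0,0,0,0,0],[0,0,0,0,0,0],[0,0,0,0,0,0],[0,0,0,0,0,0]]]}}

```text
time: 7.9
tool_pos: [506.4, -137.7, 183.6]
tcp_rot: [179.9, 0.0, 83.5]
ft_force: [-0.1, -0.3, -0.5]
finger_gap: 9.3
grip_force: 39.3
```

```bash
python3 - <<'E'
from bench import sensors, optics
from h import *;import pickle
s=sensors.sense();d=optics.snapshot('wrist');t=optics.snapshot('top');pickle.dump((s,d,t),open('w4.pkl','wb'));show(s);print(go(s,506.1,-136.5,176,83.5))
a=d['pixels'][60:240,150:350];b=t['pixels'][170:260,260:400]
a=cv2.resize(a,(480,432));b=cv2.resize(b,(320,206));b=cv2.copyMakeBorder(b,0,226,0,0,0)
cv2.imwrite('pics/g.png',np.hstack([a,b])[...,::-1])
E
```

```text
t 7.9 tcp [ 506.4 -137.7  183.6] [1.7993e+02 2.0000e-02 8.3470e+01] F [-0.1 -0.3 -0.5] gap 9.3 grip 39.3
('shift cm', array([ 0.12, -0.05,  0.76]), 'turn', array([ 0.07,  0.02, -0.03]))
```

View pics/g.png

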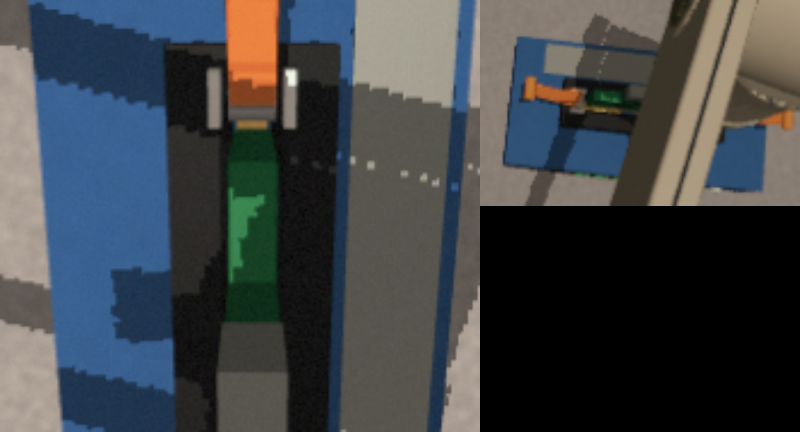

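The crop shows the card's end at column 253, centred between the lever brackets (214 and 290). Lateral alignment is good, so I'll lower slowly.

Request:
{"api": "play_rows", "payload": {"motion": [[[0.1,-0.03,0.2,0,0,0],[0.1,-0.03,0.4,0,0,0],[0.1,-0.03,0.6,0,0,0],[0.1,-0.03,0.8,0,0,0],[0.1,-0.03,1.0,0,0,0]]]}}

```text
time: 8.5
tool_pos: [505.7, -136.6, 172.5]
tcp_rot: [-180.0, 0.0, 83.5]
ft_force: [-0.3, -0.5, -1.8]
finger_gap: 9.2
grip_force: 39.3
```

Request:
{"api": "play_rows", "payload": {"motion": [[[0,0,0.1,0,0,0],[0,0,0.2,0,0,0],[0,0,0.3,0,0,0],[0,0,0.3,0,0,0]]]}}

```text
time: 8.9
tool_pos: [505.7, -136.5, 169.7]
tcp_rot: [-180.0, -0.0, 83.5]
ft_force: [0.4, 0.3, -1.2]
finger_gap: 9.2
grip_force: 39.3
```

```bash
python3 - <<'E'
from bench import sensors
from h import *
s=sensors.sense();show(s);print(go(s,506.1,-136.5,152,83.5))
E
```

```text
t 8.9 tcp [ 505.7 -136.5  169.7] [-179.99   -0.     83.47] F [ 0.4  0.3 -1.2] gap 9.2 grip 39.3
('shift cm', array([0.01, 0.04, 1.77]), 'turn', array([-0.01, -0.  , -0.03]))
```

Request:
{"api": "play_rows", "payload": {"motion": [[[0,0,0.3,0,0,0],[0,0,0.6,0,0,0],[0,0,0.9,0,0,0],[0,0,1.2,0,0,0],[0,0,1.4,0,0,0]]]}}

```text
time: 9.4
tool_pos: [505.7, -136.5, 155.3]
tcp_rot: [-180.0, -0.0, 83.5]
ft_force: [0.3, 0.9, -0.7]
finger_gap: 9.2
grip_force: 39.3
```

Request:
{"api": "play_rows", "payload": {"motion": [[[0,0,0.05,0,0,0],[0,0,0.1,0,0,0],[0,0,0.15,0,0,0],[0,0,0.2,0,0,0],[0,0,0.2,0,0,0]]]}}

```text
time: 9.9
tool_pos: [505.8, -136.6, 153.8]
tcp_rot: [180.0, 0.0, 83.5]
ft_force: [0.7, -0.6, -1.6]
finger_gap: 9.1
grip_force: 39.3
```

Request:
{"api": "play_rows", "payload": {"motion": [[[0,0,0.05,0,0,0],[0,0,0.1,0,0,0],[0,0,0.15,0,0,0],[0,0,0.15,0,0,0]]]}}

```text
time: 10.3
tool_pos: [505.7, -136.5, 152.2]
tcp_rot: [-180.0, -0.0, 83.5]
ft_force: [-0.1, -0.0, -1.0]
finger_gap: 9.5
grip_force: 39.3
```

Request:
{"api": "play_rows", "payload": {"motion": [[[0,0,0.03,0,0,0],[0,0,0.05,0,0,0],[0,0,0.05,0,0,0]]]}}

```text
time: 10.6
tool_pos: [505.8, -136.5, 151.8]
tcp_rot: [-180.0, -0.0, 83.5]
ft_force: [0.5, 0.1, -1.1]
finger_gap: 9.4
grip_force: 39.3
```

Request:
{"api": "play_rows", "payload": {"motion": [[[0,0,0.03,0,0,0],[0,0,0.05,0,0,0],[0,0,0.05,0,0,0]]]}}

```text
time: 10.9
tool_pos: [505.8, -136.5, 151.3]
tcp_rot: [-180.0, -0.0, 83.5]
ft_force: [-0.2, 0.0, -0.5]
finger_gap: 9.6
grip_force: 39.3
```

Request:
{"api": "play_rows", "payload": {"motion": [[[0,0,0.03,0,0,0],[0,0,0.04,0,0,0],[0,0,0.04,0,0,0]]]}}

```text
time: 11.2
tool_pos: [505.9, -136.6, 151.0]
tcp_rot: [180.0, 0.0, 83.5]
ft_force: [0.0, 0.9, 0.0]
finger_gap: 9.9
grip_force: 39.5
```

Request:
{"api": "play_rows", "payload": {"motion": [[[0,0,0.02,0,0,0],[0,0,0.03,0,0,0],[0,0,0.03,0,0,0]]]}}

```text
time: 11.5
tool_pos: [506.0, -136.6, 151.0]
tcp_rot: [180.0, 0.0, 83.5]
ft_force: [-0.8, 0.5, 4.1]
finger_gap: 9.1
grip_force: 40.1
```

Request:
{"api": "play_rows", "payload": {"motion": [[[0,0,-0.02,0,0,0],[0,0,-0.03,0,0,0],[0,0,-0.03,0,0,0]]]}}

```text
time: 11.8
tool_pos: [505.9, -136.6, 151.0]
tcp_rot: [180.0, 0.0, 83.5]
ft_force: [-1.0, 0.3, 3.2]
finger_gap: 9.6
grip_force: 39.9
```

Request:
{"api": "play_rows", "payload": {"motion": [[[0,0,0,0,0,0],[0,0,0,0,0,0],[0,0,0,0,0,0],[0,0,0,0,0,0],[0,0,0,0,0,0]]], "jaw": 0.4}}

```text
time: 12.3
tool_pos: [505.7, -136.5, 150.8]
tcp_rot: [-180.0, -0.0, 83.5]
ft_force: [-0.1, 0.0, -0.1]
finger_gap: 33.6
grip_force: 0.0
```

Request:
{"api": "play_rows", "payload": {"motion": [[[0,0,-0.5,0,0,0],[0,0,-1.5,0,0,0],[0,0,-3,0,0,0],[0,0,-5,0,0,0],[0,0,-7,0,0,0]]]}}

```text
time: 12.8
tool_pos: [506.0, -136.6, 223.1]
tcp_rot: [179.9, 0.0, 83.5]
ft_force: [0.2, -0.5, 0.3]
finger_gap: 33.9
grip_force: 0.0
```

Request:
{"api": "play_rows", "payload": {"motion": [[[0,0,-1.5,0,0,0],[0,0,-3,0,0,0],[0,0,-3,0,0,0],[0,0,-3,0,0,0],[0,0,-3,0,0,0]]], "jaw": 0}}

```text
time: 13.3
tool_pos: [505.3, -136.4, 249.7]
tcp_rot: [-179.9, -0.0, 83.5]
ft_force: [-0.6, -0.2, 0.0]
finger_gap: 0.1
grip_force: 0.0
```

```bash
python3 - <<'E'
from bench import sensors, optics
from h import *;import pickle
s=sensors.sense();d=optics.snapshot('wrist');t=optics.snapshot('scene');pickle.dump((s,d,t),open('w5.pkl','wb'));show(s);print(s['joint_pos'])
a=cv2.resize(d['pixels'],(480,360));b=cv2.resize(t['pixels'][130:250,140:280],(420,360))
cv2.imwrite('pics/i.png',cv2.resize(np.hstack([a,b]),(800,320))[...,::-1])
c=np.array([506,-136.6]);A=np.radians(83.5);u=np.array([np.cos(A),np.sin(A)])
for sg in(1,-1):
  for q in(0,.1,.2):
    P=c+sg*u*(67+70*np.sin(.95-q));print(sg,q,proj(d,[[*P,107+70*np.cos(.95-q)]],s).round(1))
hsv=cv2.cvtColor(d['pixels'],cv2.COLOR_RGB2HSV);H,S,V=[hsv[...,i].astype(int) for i in range(3)]
for k in big((H>3)&(H<16)&(S>150),3,0): print(cv2.boundingRect(k))
E
```

```text
t 13.3 tcp [ 505.3 -136.4  249.7] [-1.799e+02 -3.000e-02  8.347e+01] F [-0.6 -0.2  0. ] gap 0.1 grip 0.0
[-2.07170328e+01 -4.77217794e+00  9.57894944e+01 -6.20757908e-04
  8.90893070e+01 -1.41889392e+01]
1 0 [[258.    5.9]]
1 0.1 [[258.1  12. ]]
1 0.2 [[258.1  19.3]]
-1 0 [[256.8 325.4]]
-1 0.1 [[256.9 325.7]]
-1 0.2 [[256.9 325.1]]
(242, 10, 32, 88)
(268, 112, 1, 1)
(280, 139, 1, 1)
```

View pics/i.png

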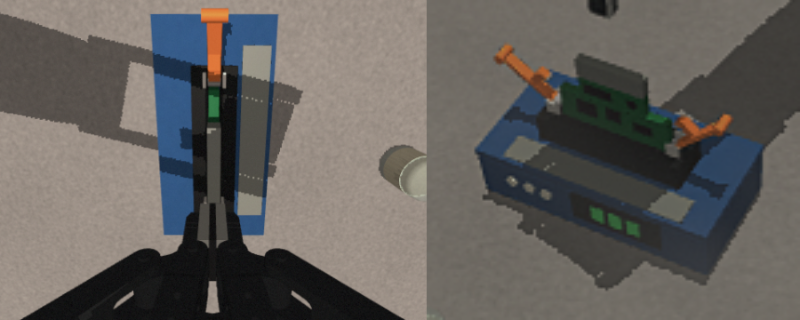

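The card stands upright in the socket, with both levers still open and the left one at about q 0.17. Next I'll go outside the left lever with the gripper shut.

Request:
{"api": "play_rows", "payload": {"motion": [[[3,0,0,0,0,0],[7,0,0,0,0,0],[11,0,0,0,0,0],[14,0,0,0,0,0],[15,0,0,0,0,0]]]}}

```text
time: 13.9
tool_pos: [522.5, 15.2, 250.1]
tcp_rot: [-179.9, -0.0, 83.6]
ft_force: [0.1, 0.2, 0.5]
finger_gap: -0.5
grip_force: 0.0
```

Request:
{"api": "play_rows", "payload": {"motion": [[[0,0,3,0,0,0],[0,0,6,0,0,0],[0,0,9,0,0,0],[0,0,10,0,0,0],[0,0,10,0,0,0]]]}}

```text
time: 14.4
tool_pos: [521.3, 12.1, 148.9]
tcp_rot: [-179.8, 0.0, 83.4]
ft_force: [0.2, -0.1, 0.7]
finger_gap: -0.1
grip_force: 0.0
```

Request:
{"api": "play_rows", "payload": {"motion": [[[0,0,0,0,0,0],[0,0,0,0,0,0],[0,0,0,0,0,0],[0,0,0,0,0,0]]]}}

```text
time: 14.8
tool_pos: [523.5, 12.4, 152.1]
tcp_rot: [179.9, -0.0, 83.5]
ft_force: [0.7, 0.0, 0.3]
finger_gap: 0.2
grip_force: 0.0
```

```bash
cat >> h.py <<'E'
def dk(s):
    A=np.radians(83.5);u=np.array([np.cos(A),np.sin(A)]);v=np.array([np.sin(A),-np.cos(A)]);e=np.array(s['tool_pos'][:2])-[506,-136.6]
    F=np.array(s['ft_force'])
    show(s);print('dock x,y,z',np.round([e@v,e@u,s['tool_pos'][2]],1),'F dock',np.round([F[:2]@v,F[:2]@u,F[2]],1))
E
python3 - <<'E'
from bench import sensors, optics
from h import *;import pickle
s=sensors.sense();dk(s);d=optics.snapshot('wrist');t=optics.snapshot('top');sc=optics.snapshot('scene');pickle.dump((s,d,t,sc),open('w6.pkl','wb'))
a=cv2.resize(sc['pixels'][110:230,140:280],(420,360));b=cv2.resize(d['pixels'],(480,360))
cv2.imwrite('pics/j.png',cv2.resize(np.hstack([b,a]),(800,320))[...,::-1])
E
```

```text
t 14.8 tcp [523.5  12.4 152.1] [179.89  -0.    83.47] F [0.7 0.  0.3] gap 0.2 grip 0.0
dock x,y,z [  0.6 150.  152.1] F dock [0.7 0.1 0.3]
```

View pics/j.png

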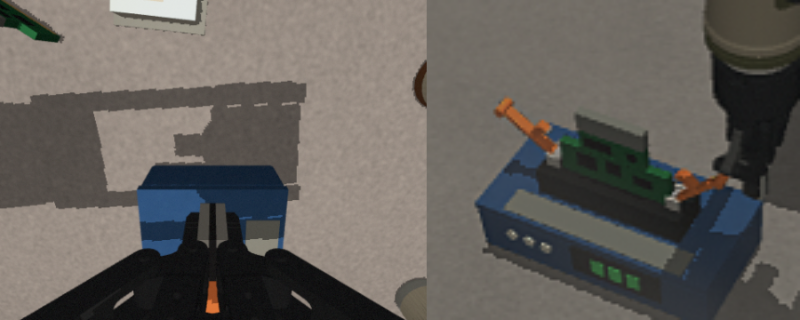

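The gripper stands just outside the +y lever's bar at its height. I'll close in slowly.

Request:
{"api": "play_rows", "payload": {"motion": [[[-0.4,0,0.05,0,0,0],[-0.8,0,0.05,0,0,0],[-1.2,0,0.05,0,0,0],[-1.4,0,0.05,0,0,0],[-1.5,0,0.05,0,0,0]]]}}

```text
time: 15.45
tool_pos: [521.1, -2.8, 150.4]
tcp_rot: [-180.0, 0.0, 83.4]
ft_force: [0.0, -0.4, 0.1]
finger_gap: -0.0
grip_force: 0.0
```

Request:
{"api": "play_rows", "payload": {"motion": [[[-0.1,0,0,0,0,0],[-0.2,0,0,0,0,0],[-0.3,0,0,0,0,0],[-0.3,0,0,0,0,0]]]}}

```text
time: 15.85
tool_pos: [520.8, -5.4, 150.4]
tcp_rot: [-180.0, 0.0, 83.5]
ft_force: [0.1, -0.6, -0.4]
finger_gap: -0.3
grip_force: 0.0
```

```bash
python3 - <<'E'
from bench import sensors
from h import *
s=sensors.sense();dk(s)
E
```

```text
t 15.85 tcp [520.8  -5.4 150.4] [-180.      0.     83.47] F [ 0.1 -0.6 -0.4] gap -0.3 grip 0.0
dock x,y,z [ -0.2 132.  150.4] F dock [ 0.2 -0.5 -0.4]
```

Request:
{"api": "play_rows", "payload": {"motion": [[[-0.1,0,-0.05,0,0,0],[-0.2,0,-0.15,0,0,0],[-0.35,0,-0.3,0,0,0],[-0.5,0,-0.45,0,0,0],[-0.63,0,-0.55,0,0,0]]]}}

```text
time: 16.35
tool_pos: [520.1, -11.6, 156.2]
tcp_rot: [180.0, -0.0, 83.5]
ft_force: [0.4, 5.2, 1.1]
finger_gap: 0.0
grip_force: 1.9
```

Request:
{"api": "play_rows", "payload": {"motion": [[[-0.15,0,-0.1,0,0,0],[-0.3,0,-0.22,0,0,0],[-0.45,0,-0.32,0,0,0],[-0.58,0,-0.4,0,0,0]]]}}

```text
time: 16.75
tool_pos: [519.6, -17.1, 160.5]
tcp_rot: [180.0, -0.0, 83.5]
ft_force: [-2.1, 7.2, 4.6]
finger_gap: 0.0
grip_force: 2.9
```

```bash
python3 - <<'E'
from bench import sensors
from h import *
s=sensors.sense();dk(s)
E
```

```text
t 16.75 tcp [519.6 -17.1 160.5] [ 1.7997e+02 -5.0000e-02  8.3480e+01] F [-2.1  7.2  4.6] gap 0.0 grip 2.9
dock x,y,z [ -0.  120.2 160.5] F dock [-2.9  6.9  4.6]
```

Request:
{"api": "play_rows", "payload": {"motion": [[[-0.15,0,-0.15,0,0,0],[-0.3,0,-0.26,0,0,0],[-0.45,0,-0.36,0,0,0],[-0.6,0,-0.44,0,0,0]]]}}

```text
time: 17.15
tool_pos: [518.8, -23.4, 164.6]
tcp_rot: [180.0, -0.0, 83.5]
ft_force: [-0.8, 5.2, 4.7]
finger_gap: -0.1
grip_force: 2.4
```

Request:
{"api": "play_rows", "payload": {"motion": [[[-0.15,0,-0.09,0,0,0],[-0.3,0,-0.17,0,0,0],[-0.45,0,-0.26,0,0,0],[-0.6,0,-0.34,0,0,0]]]}}

```text
time: 17.55
tool_pos: [518.2, -29.3, 167.8]
tcp_rot: [180.0, -0.0, 83.5]
ft_force: [0.2, 6.2, 2.9]
finger_gap: 0.1
grip_force: 2.9
```

```bash
python3 - <<'E'
from bench import sensors
from h import *
s=sensors.sense();dk(s)
E
```

```text
t 17.55 tcp [518.2 -29.3 167.8] [ 1.7999e+02 -2.0000e-02  8.3470e+01] F [0.2 6.2 2.9] gap 0.1 grip 2.9
dock x,y,z [-1.000e-01  1.080e+02  1.678e+02] F dock [-0.5  6.2  2.9]
```

Request:
{"api": "play_rows", "payload": {"motion": [[[-0.12,0,-0.04,0,0,0],[-0.24,0,-0.08,0,0,0],[-0.36,0,-0.12,0,0,0],[-0.48,0,-0.15,0,0,0]]]}}

```text
time: 17.95
tool_pos: [517.8, -33.6, 169.5]
tcp_rot: [180.0, -0.1, 83.5]
ft_force: [-0.6, 7.8, 5.4]
finger_gap: -0.5
grip_force: 3.8
```

Request:
{"api": "play_rows", "payload": {"motion": [[[-0.1,0,-0.03,0,0,0],[-0.2,0,-0.06,0,0,0],[-0.3,0,-0.08,0,0,0],[-0.4,0,-0.1,0,0,0]]]}}

```text
time: 18.35
tool_pos: [517.4, -37.6, 170.8]
tcp_rot: [180.0, -0.1, 83.5]
ft_force: [0.1, 7.5, 5.8]
finger_gap: -0.0
grip_force: 3.7
```

```bash
python3 - <<'E'
from bench import sensors
from h import *
s=sensors.sense();dk(s)
E
```

```text
t 18.35 tcp [517.4 -37.6 170.8] [ 1.7996e+02 -6.0000e-02  8.3490e+01] F [0.1 7.5 5.8] gap -0.0 grip 3.7
dock x,y,z [1.000e-01 9.970e+01 1.708e+02] F dock [-0.7  7.5  5.8]
```

Request:
{"api": "play_rows", "payload": {"motion": [[[-0.08,0,-0.03,0,0,0],[-0.16,0,-0.06,0,0,0],[-0.24,0,-0.09,0,0,0],[-0.32,0,-0.11,0,0,0]]]}}

```text
time: 18.75
tool_pos: [517.0, -40.9, 171.8]
tcp_rot: [180.0, -0.0, 83.5]
ft_force: [-0.3, 6.6, 5.2]
finger_gap: 0.1
grip_force: 3.4
```

Request:
{"api": "play_rows", "payload": {"motion": [[[-0.08,0,-0.02,0,0,0],[-0.16,0,-0.04,0,0,0],[-0.24,0,-0.06,0,0,0]]]}}

```text
time: 19.05
tool_pos: [516.8, -43.3, 172.4]
tcp_rot: [180.0, -0.0, 83.5]
ft_force: [-0.9, 5.8, 5.1]
finger_gap: 0.5
grip_force: 3.3
```

Request:
{"api": "play_rows", "payload": {"motion": [[[-0.06,0,-0.01,0,0,0],[-0.12,0,-0.02,0,0,0],[-0.18,0,-0.03,0,0,0]]]}}

```text
time: 19.35
tool_pos: [516.6, -45.2, 172.7]
tcp_rot: [179.9, -0.0, 83.5]
ft_force: [-0.0, 6.9, 5.8]
finger_gap: 0.1
grip_force: 3.2
```

Request:
{"api": "play_rows", "payload": {"motion": [[[-0.06,0,-0.01,0,0,0],[-0.12,0,-0.02,0,0,0],[-0.16,0,-0.02,0,0,0]]]}}

```text
time: 19.65
tool_pos: [516.4, -46.8, 172.9]
tcp_rot: [179.9, -0.0, 83.5]
ft_force: [0.1, 6.1, 5.2]
finger_gap: 0.1
grip_force: 3.1
```

Request:
{"api": "play_rows", "payload": {"motion": [[[-0.06,0,-0.01,0,0,0],[-0.12,0,-0.02,0,0,0],[-0.18,0,-0.02,0,0,0]]]}}

```text
time: 19.95
tool_pos: [516.2, -48.6, 173.2]
tcp_rot: [179.9, -0.0, 83.5]
ft_force: [0.1, 5.8, 5.7]
finger_gap: -0.1
grip_force: 3.1
```

Request:
{"api": "play_rows", "payload": {"motion": [[[-0.06,0,0,0,0,0],[-0.12,0,-0.01,0,0,0],[-0.16,0,-0.01,0,0,0]]]}}

```text
time: 20.25
tool_pos: [516.1, -50.3, 173.2]
tcp_rot: [179.9, -0.0, 83.5]
ft_force: [0.3, 6.6, 5.4]
finger_gap: 0.1
grip_force: 3.0
```

Request:
{"api": "play_rows", "payload": {"motion": [[[-0.06,0,0,0,0,0],[-0.12,0,0,0,0,0],[-0.18,0,0,0,0,0]]]}}

```text
time: 20.55
tool_pos: [515.9, -52.0, 173.2]
tcp_rot: [179.9, -0.0, 83.5]
ft_force: [0.6, 6.2, 5.5]
finger_gap: 0.3
grip_force: 3.0
```

Request:
{"api": "play_rows", "payload": {"motion": [[[-0.06,0,0,0,0,0],[-0.12,0,0,0,0,0],[-0.15,0,0,0,0,0]]]}}

```text
time: 20.85
tool_pos: [515.7, -53.6, 173.2]
tcp_rot: [179.9, -0.0, 83.5]
ft_force: [0.7, 6.2, 5.4]
finger_gap: 0.3
grip_force: 2.9
```

Request:
{"api": "play_rows", "payload": {"motion": [[[-0.06,0,0,0,0,0],[-0.12,0,0,0,0,0],[-0.17,0,0,0,0,0]]]}}

```text
time: 21.15
tool_pos: [515.5, -55.3, 173.2]
tcp_rot: [179.9, -0.0, 83.5]
ft_force: [0.8, 6.0, 5.6]
finger_gap: -0.3
grip_force: 2.8
```

Request:
{"api": "play_rows", "payload": {"motion": [[[-0.05,0,0,0,0,0],[-0.1,0,0,0,0,0],[-0.15,0,0,0,0,0]]]}}

```text
time: 21.45
tool_pos: [515.4, -56.8, 173.2]
tcp_rot: [179.9, -0.0, 83.5]
ft_force: [0.1, 6.1, 5.1]
finger_gap: 0.0
grip_force: 3.1
```

Request:
{"api": "play_rows", "payload": {"motion": [[[-0.05,0,0,0,0,0],[-0.1,0,0,0,0,0],[-0.15,0,0,0,0,0]]]}}

```text
time: 21.75
tool_pos: [515.3, -57.7, 173.2]
tcp_rot: [179.9, -0.1, 83.5]
ft_force: [0.4, 8.1, 6.1]
finger_gap: -0.2
grip_force: 4.5
```

Request:
{"api": "play_rows", "payload": {"motion": [[[-0.05,0,0,0,0,0],[-0.1,0,0,0,0,0],[-0.15,0,0,0,0,0]]]}}

```text
time: 22.05
tool_pos: [515.2, -58.7, 173.3]
tcp_rot: [179.9, -0.1, 83.5]
ft_force: [1.1, 10.6, 5.3]
finger_gap: -0.3
grip_force: 5.7
```

Request:
{"api": "play_rows", "payload": {"motion": [[[-0.03,0,0,0,0,0],[-0.06,0,0,0,0,0],[-0.09,0,0,0,0,0]]]}}

```text
time: 22.35
tool_pos: [515.1, -59.2, 173.4]
tcp_rot: [179.9, -0.2, 83.5]
ft_force: [0.8, 12.9, 6.4]
finger_gap: 0.1
grip_force: 6.3
```

Request:
{"api": "play_rows", "payload": {"motion": [[[-0.03,0,0,0,0,0],[-0.05,0,0,0,0,0],[-0.05,0,0,0,0,0]]]}}

```text
time: 22.65
tool_pos: [515.1, -59.6, 173.4]
tcp_rot: [179.9, -0.2, 83.5]
ft_force: [0.7, 13.6, 6.1]
finger_gap: 0.1
grip_force: 6.5
```

Request:
{"api": "play_rows", "payload": {"motion": [[[-0.03,0,0,0,0,0],[-0.06,0,0,0,0,0],[-0.08,0,0,0,0,0],[-0.08,0,0,0,0,0]]]}}

```text
time: 23.05
tool_pos: [515.0, -59.9, 173.4]
tcp_rot: [179.9, -0.2, 83.5]
ft_force: [1.0, 15.2, 6.4]
finger_gap: -0.0
grip_force: 7.5
```

Request:
{"api": "play_rows", "payload": {"motion": [[[0.3,0,0,0,0,0],[1,0,0,0,0,0],[2,0,0,0,0,0],[2,0,-2,0,0,0],[2,0,-5,0,0,0]]]}}

```text
time: 23.55
tool_pos: [514.8, -41.5, 220.4]
tcp_rot: [-179.7, 0.0, 83.5]
ft_force: [0.7, -0.0, 0.0]
finger_gap: -0.2
grip_force: 0.0
```

Request:
{"api": "play_rows", "payload": {"motion": [[[0,0,-3,0,0,0],[-3,0,-4,0,0,0],[-7,0,-4,0,0,0],[-11,0,-4,0,0,0],[-15,0,-4,0,0,0]]]}}

```text
time: 24.05
tool_pos: [499.2, -192.4, 262.5]
tcp_rot: [-180.0, 0.0, 83.5]
ft_force: [0.7, 0.7, -0.2]
finger_gap: -0.2
grip_force: 0.0
```

Request:
{"api": "play_rows", "payload": {"motion": [[[-4,0,0,0,0,0],[-7.5,0,0,0,0,0],[-9.6,0,0,0,0,0],[-9.6,0,0,0,0,0],[-9.6,0,0,0,0,0]]]}}

```text
time: 24.55
tool_pos: [488.4, -286.5, 262.1]
tcp_rot: [-179.9, -0.0, 83.4]
ft_force: [-0.2, 0.4, -0.1]
finger_gap: -0.0
grip_force: 0.0
```

```bash
python3 - <<'E'
from bench import sensors, optics
from h import *;import pickle
s=sensors.sense();dk(s);d=optics.snapshot('wrist');sc=optics.snapshot('scene');t=optics.snapshot('top');pickle.dump((s,d,t,sc),open('w7.pkl','wb'))
a=cv2.resize(sc['pixels'][110:230,140:280],(420,360));b=cv2.resize(d['pixels'],(480,360))
cv2.imwrite('pics/k.png',cv2.resize(np.hstack([b,a]),(800,320))[...,::-1])
E
```

```text
t 24.55 tcp [ 488.4 -286.5  262.1] [-1.7994e+02 -3.0000e-02  8.3400e+01] F [-0.2  0.4 -0.1] gap -0.0 grip 0.0
dock x,y,z [  -0.5 -150.9  262.1] F dock [-0.2  0.4 -0.1]
```

View pics/k.png

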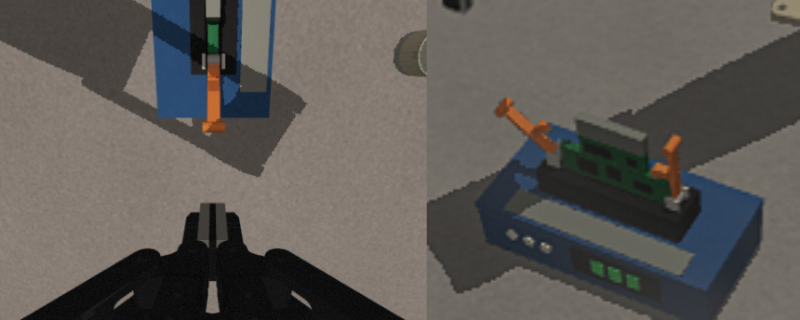

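The left lever is upright and clamping; the right lever leans outward with its bar at (213,126). Now I'll descend outside the right lever and close in.

Request:
{"api": "play_rows", "payload": {"motion": [[[0,0.05,3,0,0,0],[0,0.05,7,0,0,0],[0,0.05,10,0,0,0],[0,0.05,11.6,0,0,0],[0,0.05,11.6,0,0,0]]]}}

```text
time: 25.2
tool_pos: [487.9, -284.9, 144.1]
tcp_rot: [-179.8, -0.1, 83.5]
ft_force: [-0.4, -0.9, -0.1]
finger_gap: 0.2
grip_force: 0.0
```

Request:
{"api": "play_rows", "payload": {"motion": [[[0,0,0,0,0,0],[0,0,0,0,0,0],[0.3,0,0,0,0,0],[0.6,0,0,0,0,0],[0.8,0,0,0,0,0]]]}}

```text
time: 25.7
tool_pos: [490.4, -278.5, 147.4]
tcp_rot: [179.9, 0.0, 83.5]
ft_force: [0.8, 0.4, 0.2]
finger_gap: 0.1
grip_force: 0.0
```

Request:
{"api": "play_rows", "payload": {"motion": [[[0.1,0,0,0,0,0],[0.2,0,0,0,0,0],[0.3,0,0,0,0,0],[0.3,0,0,0,0,0]]]}}

```text
time: 26.1
tool_pos: [490.3, -275.7, 146.7]
tcp_rot: [-180.0, 0.0, 83.5]
ft_force: [-1.3, 0.5, -1.1]
finger_gap: -0.2
grip_force: 0.1
```

```bash
python3 - <<'E'
from bench import sensors, optics
from h import *;import pickle
s=sensors.sense();dk(s)
s,d,t,sc=pickle.load(open('w7.pkl','rb'))
c=np.array([506,-136.6]);A=np.radians(83.5);u=np.array([np.cos(A),np.sin(A)])
for q in(0,.1,.2):
    P=c-u*(67+70*np.sin(.95-q));print(q,proj(d,[[*P,107+70*np.cos(.95-q)]],s).round(1))
hsv=cv2.cvtColor(d['pixels'],cv2.COLOR_RGB2HSV);H,S,V=[hsv[...,i].astype(int) for i in range(3)]
k=big((H>3)&(H<16)&(S>150),1,0)[0]; print(cv2.boundingRect(k))
k=k[:,0];print([(r,np.ptp(k[k[:,1]==r][:,0])) for r in range(k[:,1].max()-20,k[:,1].max()+1)])
E
```

```text
t 26.1 tcp [ 490.3 -275.7  146.7] [-1.7999e+02  1.0000e-02  8.3470e+01] F [-1.3  0.5 -1.1] gap -0.2 grip 0.1
dock x,y,z [   0.2 -140.   146.7] F dock [-1.4  0.3 -1.1]
0 [[256.9 150.9]]
0.1 [[257.  146.6]]
0.2 [[257.  141.4]]
(243, 77, 27, 82)
[(138, np.int32(14)), (139, np.int32(14)), (140, np.int32(14)), (141, np.int32(14)), (142, np.int32(15)), (143, np.int32(15)), (144, np.int32(15)), (145, np.int32(15)), (146, np.int32(25)), (147, np.int32(26)), (148, np.int32(26)), (149, np.int32(26)), (150, np.int32(26)), (151, np.int32(26)), (152, np.int32(26)), (153, np.int32(26)), (154, np.int32(26)), (155, np.int32(26)), (156, np.int32(26)), (157, np.int32(26)), (158, np.int32(25))]
```

Request:
{"api": "play_rows", "payload": {"motion": [[[-0.2,0,0.1,0,0,0],[-0.2,0,0.4,0,0,0],[-0.2,0,0.7,0,0,0],[-0.2,0,0.7,0,0,0],[0,0,0.7,0,0,0]]]}}

```text
time: 26.6
tool_pos: [490.2, -275.7, 139.4]
tcp_rot: [-180.0, -0.0, 83.5]
ft_force: [0.1, -2.1, 0.0]
finger_gap: -0.0
grip_force: 1.5
```

Request:
{"api": "play_rows", "payload": {"motion": [[[0.1,0,-0.12,0,0,0],[0.2,0,-0.25,0,0,0],[0.3,0,-0.4,0,0,0],[0.44,0,-0.58,0,0,0]]]}}

```text
time: 27.0
tool_pos: [490.8, -271.3, 145.6]
tcp_rot: [-180.0, 0.0, 83.5]
ft_force: [-1.0, -1.6, -0.9]
finger_gap: -0.3
grip_force: 0.9
```

```bash
python3 - <<'E'
from bench import sensors
from h import *
s=sensors.sense();dk(s)
E
```

```text
t 27.0 tcp [ 490.8 -271.3  145.6] [-179.99    0.     83.47] F [-1.  -1.6 -0.9] gap -0.3 grip 0.9
dock x,y,z [ 1.000e-01 -1.355e+02  1.456e+02] F dock [-0.8 -1.7 -0.9]
```

Request:
{"api": "play_rows", "payload": {"motion": [[[0.2,0,-0.22,0,0,0],[0.4,0,-0.43,0,0,0],[0.6,0,-0.62,0,0,0],[0.8,0,-0.8,0,0,0],[1.02,0,-0.98,0,0,0]]]}}

```text
time: 27.5
tool_pos: [492.1, -261.2, 155.7]
tcp_rot: [180.0, 0.0, 83.5]
ft_force: [-1.4, -4.2, 0.6]
finger_gap: -0.1
grip_force: 1.7
```

Request:
{"api": "play_rows", "payload": {"motion": [[[0.2,0,-0.16,0,0,0],[0.4,0,-0.31,0,0,0],[0.6,0,-0.43,0,0,0],[0.8,0,-0.56,0,0,0],[1.0,0,-0.68,0,0,0]]]}}

```text
time: 28.0
tool_pos: [493.3, -251.3, 162.6]
tcp_rot: [180.0, 0.0, 83.5]
ft_force: [-2.0, -3.9, 3.1]
finger_gap: 0.2
grip_force: 2.2
```

```bash
python3 - <<'E'
from bench import sensors
from h import *
s=sensors.sense();dk(s)
E
```

```text
t 28.0 tcp [ 493.3 -251.3  162.6] [1.7997e+02 3.0000e-02 8.3470e+01] F [-2.  -3.9  3.1] gap 0.2 grip 2.2
dock x,y,z [   0.4 -115.4  162.6] F dock [-1.5 -4.1  3.1]
```

Request:
{"api": "play_rows", "payload": {"motion": [[[0.15,0,-0.09,0,0,0],[0.3,0,-0.18,0,0,0],[0.45,0,-0.26,0,0,0],[0.6,0,-0.34,0,0,0],[0.75,0,-0.4,0,0,0]]]}}

```text
time: 28.5
tool_pos: [494.2, -243.7, 166.3]
tcp_rot: [180.0, 0.0, 83.5]
ft_force: [-0.5, -4.3, 3.3]
finger_gap: -0.1
grip_force: 2.0
```

Request:
{"api": "play_rows", "payload": {"motion": [[[0.12,0,-0.06,0,0,0],[0.24,0,-0.11,0,0,0],[0.36,0,-0.16,0,0,0],[0.48,0,-0.2,0,0,0],[0.6,0,-0.24,0,0,0]]]}}

```text
time: 29.0
tool_pos: [494.8, -237.7, 168.5]
tcp_rot: [180.0, -0.0, 83.5]
ft_force: [0.1, -2.7, 2.4]
finger_gap: 0.2
grip_force: 1.6
```

```bash
python3 - <<'E'
from bench import sensors
from h import *
s=sensors.sense();dk(s)
E
```

```text
t 29.0 tcp [ 494.8 -237.7  168.5] [ 1.7999e+02 -1.0000e-02  8.3480e+01] F [ 0.1 -2.7  2.4] gap 0.2 grip 1.6
dock x,y,z [   0.3 -101.7  168.5] F dock [ 0.4 -2.6  2.4]
```

Request:
{"api": "play_rows", "payload": {"motion": [[[0.1,0,-0.03,0,0,0],[0.2,0,-0.07,0,0,0],[0.3,0,-0.1,0,0,0],[0.4,0,-0.13,0,0,0]]]}}

```text
time: 29.4
tool_pos: [495.2, -233.7, 169.7]
tcp_rot: [-180.0, -0.0, 83.5]
ft_force: [1.1, -3.3, 1.2]
finger_gap: -0.1
grip_force: 1.4
```

Request:
{"api": "play_rows", "payload": {"motion": [[[0.08,0,-0.02,0,0,0],[0.16,0,-0.04,0,0,0],[0.24,0,-0.06,0,0,0]]]}}

```text
time: 29.7
tool_pos: [495.4, -231.4, 170.3]
tcp_rot: [-180.0, -0.0, 83.5]
ft_force: [1.1, -2.9, 1.3]
finger_gap: 0.2
grip_force: 1.3
```

Request:
{"api": "play_rows", "payload": {"motion": [[[0.06,0,-0.02,0,0,0],[0.12,0,-0.03,0,0,0],[0.18,0,-0.04,0,0,0]]]}}

```text
time: 30.0
tool_pos: [495.6, -229.6, 170.8]
tcp_rot: [-180.0, -0.0, 83.5]
ft_force: [0.3, -2.3, 1.6]
finger_gap: -0.0
grip_force: 1.3
```

Request:
{"api": "play_rows", "payload": {"motion": [[[0.06,0,-0.01,0,0,0],[0.12,0,-0.02,0,0,0],[0.18,0,-0.03,0,0,0]]]}}

```text
time: 30.3
tool_pos: [495.8, -227.8, 171.1]
tcp_rot: [-180.0, -0.0, 83.5]
ft_force: [0.5, -1.9, 1.3]
finger_gap: 0.4
grip_force: 1.3
```

```bash
python3 - <<'E'
from bench import sensors
from h import *
s=sensors.sense();dk(s)
E
```

```text
t 30.3 tcp [ 495.8 -227.8  171.1] [-180.     -0.     83.47] F [ 0.5 -1.9  1.3] gap 0.4 grip 1.3
dock x,y,z [  0.2 -91.8 171.1] F dock [ 0.7 -1.8  1.3]
```

Request:
{"api": "play_rows", "payload": {"motion": [[[0.06,0,-0.01,0,0,0],[0.12,0,-0.02,0,0,0],[0.18,0,-0.03,0,0,0]]]}}

```text
time: 30.6
tool_pos: [496.1, -226.0, 171.4]
tcp_rot: [-180.0, -0.0, 83.5]
ft_force: [0.0, -3.7, 1.7]
finger_gap: 0.0
grip_force: 1.2
```

Request:
{"api": "play_rows", "payload": {"motion": [[[0.06,0,-0.01,0,0,0],[0.12,0,-0.01,0,0,0],[0.18,0,-0.02,0,0,0]]]}}

```text
time: 30.9
tool_pos: [496.2, -224.3, 171.6]
tcp_rot: [-180.0, -0.0, 83.5]
ft_force: [-0.3, -2.7, 1.2]
finger_gap: -0.2
grip_force: 1.2
```

```bash
python3 - <<'E'
from bench import sensors,optics
from h import *
s=sensors.sense();dk(s)
sc=optics.snapshot('scene');cv2.imwrite('pics/l.png',cv2.resize(sc['pixels'][120:220,150:280],(780,600),interpolation=cv2.INTER_CUBIC)[...,::-1])
E
```

```text
t 30.9 tcp [ 496.2 -224.3  171.6] [-179.99   -0.     83.47] F [-0.3 -2.7  1.2] gap -0.2 grip 1.2
dock x,y,z [  0.2 -88.2 171.6] F dock [ 0.  -2.7  1.2]
```

View pics/l.png

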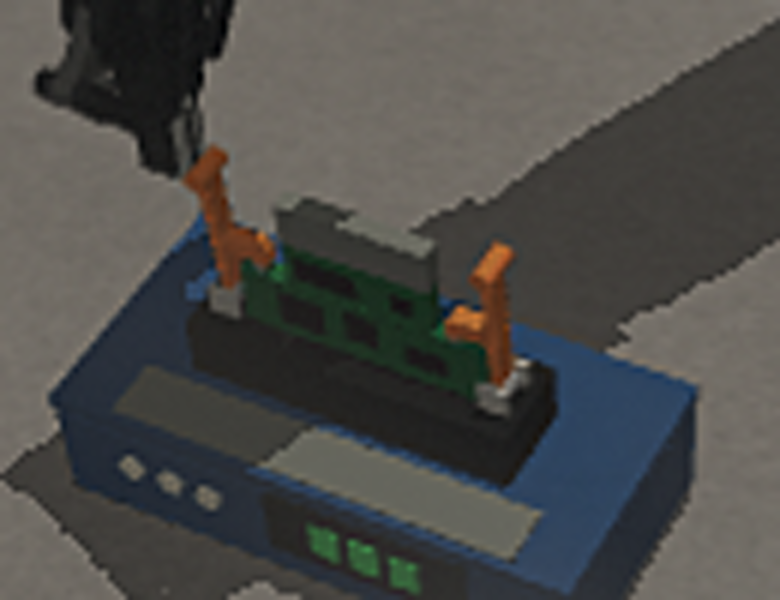

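The view shows both levers near upright with their claws over the shoulders and the card upright in the socket. I'll carry on gently.

Request:
{"api": "play_rows", "payload": {"motion": [[[0.05,0,0,0,0,0],[0.1,0,-0.01,0,0,0],[0.15,0,-0.01,0,0,0]]]}}

```text
time: 31.25
tool_pos: [496.4, -222.8, 171.7]
tcp_rot: [-180.0, -0.0, 83.5]
ft_force: [0.1, -2.6, 0.6]
finger_gap: -0.0
grip_force: 1.2
```

Request:
{"api": "play_rows", "payload": {"motion": [[[0.05,0,0,0,0,0],[0.1,0,-0.01,0,0,0],[0.15,0,-0.01,0,0,0]]]}}

```text
time: 31.55
tool_pos: [496.5, -221.3, 171.7]
tcp_rot: [-180.0, -0.0, 83.5]
ft_force: [-0.1, -2.0, 1.7]
finger_gap: 0.1
grip_force: 1.2
```

Request:
{"api": "play_rows", "payload": {"motion": [[[0.05,0,0,0,0,0],[0.1,0,0,0,0,0],[0.15,0,0,0,0,0]]]}}

```text
time: 31.85
tool_pos: [496.7, -219.8, 171.8]
tcp_rot: [-180.0, -0.0, 83.5]
ft_force: [0.7, -2.1, 1.5]
finger_gap: -0.3
grip_force: 1.2
```

Request:
{"api": "play_rows", "payload": {"motion": [[[0.05,0,0,0,0,0],[0.1,0,0,0,0,0],[0.15,0,0,0,0,0]]]}}

```text
time: 32.15
tool_pos: [496.9, -218.3, 171.8]
tcp_rot: [-180.0, -0.0, 83.5]
ft_force: [-0.7, -1.8, 1.8]
finger_gap: 0.3
grip_force: 1.1
```

Request:
{"api": "play_rows", "payload": {"motion": [[[0.05,0,0,0,0,0],[0.1,0,0,0,0,0],[0.15,0,0,0,0,0]]]}}

```text
time: 32.45
tool_pos: [497.1, -216.9, 171.8]
tcp_rot: [-180.0, 0.0, 83.5]
ft_force: [-0.5, -3.0, 1.8]
finger_gap: 0.3
grip_force: 1.3
```

Request:
{"api": "play_rows", "payload": {"motion": [[[0.05,0,0,0,0,0],[0.1,0,0,0,0,0],[0.15,0,0,0,0,0]]]}}

```text
time: 32.75
tool_pos: [497.3, -215.6, 171.9]
tcp_rot: [180.0, 0.0, 83.5]
ft_force: [-0.4, -4.2, 0.9]
finger_gap: 0.2
grip_force: 2.0
```

Request:
{"api": "play_rows", "payload": {"motion": [[[0.05,0,0,0,0,0],[0.1,0,0,0,0,0],[0.15,0,0,0,0,0]]]}}

```text
time: 33.05
tool_pos: [497.5, -214.0, 171.8]
tcp_rot: [180.0, 0.0, 83.5]
ft_force: [-0.5, -4.2, 2.5]
finger_gap: 0.3
grip_force: 2.1
```

Request:
{"api": "play_rows", "payload": {"motion": [[[0.05,0,0,0,0,0],[0.1,0,0,0,0,0],[0.12,0,0,0,0,0]]]}}

```text
time: 33.35
tool_pos: [497.6, -213.1, 171.9]
tcp_rot: [180.0, 0.0, 83.5]
ft_force: [-1.0, -6.9, 1.4]
finger_gap: -0.0
grip_force: 3.3
```

Request:
{"api": "play_rows", "payload": {"motion": [[[0.04,0,0,0,0,0],[0.08,0,0,0,0,0],[0.12,0,0,0,0,0]]]}}

```text
time: 33.65
tool_pos: [497.6, -212.4, 171.9]
tcp_rot: [180.0, 0.1, 83.4]
ft_force: [-1.0, -8.3, 1.2]
finger_gap: 0.0
grip_force: 4.5
```

Request:
{"api": "play_rows", "payload": {"motion": [[[0.04,0,0,0,0,0],[0.08,0,0,0,0,0],[0.1,0,0,0,0,0]]]}}

```text
time: 33.95
tool_pos: [497.7, -212.0, 172.0]
tcp_rot: [180.0, 0.2, 83.4]
ft_force: [-1.8, -11.1, 0.8]
finger_gap: -0.0
grip_force: 5.7
```

Request:
{"api": "play_rows", "payload": {"motion": [[[0.04,0,0,0,0,0],[0.08,0,0,0,0,0],[0.12,0,0,0,0,0],[0.12,0,0,0,0,0]]]}}

```text
time: 34.35
tool_pos: [497.7, -211.5, 172.0]
tcp_rot: [180.0, 0.2, 83.4]
ft_force: [-2.1, -13.7, 0.6]
finger_gap: -0.1
grip_force: 7.0
```

Request:
{"api": "play_rows", "payload": {"motion": [[[0.03,0,0,0,0,0],[0.06,0,0,0,0,0],[0.06,0,0,0,0,0]]]}}

```text
time: 34.65
tool_pos: [497.7, -211.3, 172.0]
tcp_rot: [180.0, 0.3, 83.4]
ft_force: [-2.6, -16.5, -0.1]
finger_gap: 0.1
grip_force: 7.8
```

Request:
{"api": "play_rows", "payload": {"motion": [[[-0.3,0,0,0,0,0],[-1,0,0,0,0,0],[-2,0,0,0,0,0],[-2,0,-2,0,0,0],[-2,0,-5,0,0,0]]]}}

```text
time: 35.15
tool_pos: [494.1, -228.0, 219.4]
tcp_rot: [-179.7, -0.2, 83.5]
ft_force: [-0.2, 0.6, 0.0]
finger_gap: -0.3
grip_force: 0.0
```

Request:
{"api": "play_rows", "payload": {"motion": [[[0,0,-3,0,0,0],[2,0,-4,0,0,0],[6,0,-4,0,0,0],[10,0,-4,0,0,0],[14,0,-4,0,0,0]]]}}

```text
time: 35.65
tool_pos: [511.6, -88.3, 261.6]
tcp_rot: [-180.0, -0.0, 83.4]
ft_force: [0.8, 0.4, 0.6]
finger_gap: 0.3
grip_force: 0.0
```

Request:
{"api": "play_rows", "payload": {"motion": [[[3.5,0,0,0,0,0],[6,0,0,0,0,0],[6,0,0,0,0,0],[6,0,0,0,0,0],[6,0,0,0,0,0]]]}}

```text
time: 36.15
tool_pos: [518.4, -30.7, 261.6]
tcp_rot: [-180.0, 0.0, 83.4]
ft_force: [0.3, 0.9, -1.1]
finger_gap: -0.2
grip_force: 0.0
```

```bash
python3 - <<'E'
from bench import sensors,optics
from h import *
s=sensors.sense();dk(s)
A=np.radians(83.5);print(go(s,506+105*np.cos(A),-136.6+105*np.sin(A),171,83.5))
E
```

```text
t 36.15 tcp [518.4 -30.7 261.6] [-1.7997e+02  1.0000e-02  8.3440e+01] F [ 0.3  0.9 -1.1] gap -0.2 grip 0.0
dock x,y,z [  0.3 106.6 261.6] F dock [ 0.2  1.  -1.1]
('shift cm', array([-0.16, -0.03,  9.06]), 'turn', array([-0.03,  0.01, -0.06]))
```

Request:
{"api": "play_rows", "payload": {"motion": [[[0,0,3,0,0,0],[0,0,6,0,0,0],[0,0,8,0,0,0],[0,0,9,0,0,0],[0,0,9,0,0,0]]]}}

```text
time: 36.65
tool_pos: [517.4, -30.6, 170.2]
tcp_rot: [-179.8, -0.0, 83.4]
ft_force: [0.2, 0.2, -0.5]
finger_gap: -0.6
grip_force: 0.0
```

Request:
{"api": "play_rows", "payload": {"motion": [[[0,0,0,0,0,0],[0,0,0,0,0,0],[-0.6,0,0,0,0,0],[-1.2,0,0,0,0,0],[-1.8,0,0,0,0,0]]]}}

```text
time: 37.15
tool_pos: [516.6, -48.4, 172.3]
tcp_rot: [180.0, 0.0, 83.5]
ft_force: [0.2, -0.3, -0.3]
finger_gap: -0.0
grip_force: 0.0
```

Request:
{"api": "play_rows", "payload": {"motion": [[[-0.2,0,0,0,0,0],[-0.4,0,0,0,0,0],[-0.6,0,0,0,0,0],[-0.6,0,0,0,0,0],[-0.6,0,0,0,0,0]]]}}

```text
time: 37.65
tool_pos: [515.8, -53.6, 171.8]
tcp_rot: [-180.0, -0.0, 83.5]
ft_force: [-0.6, -0.3, 0.7]
finger_gap: -0.4
grip_force: 0.0
```

```bash
python3 - <<'E'
from bench import sensors,optics
from h import *
s=sensors.sense();dk(s)
E
```

```text
t 37.65 tcp [515.8 -53.6 171.8] [-1.800e+02 -1.000e-02  8.347e+01] F [-0.6 -0.3  0.7] gap -0.4 grip 0.0
dock x,y,z [  0.3  83.5 171.8] F dock [-0.6 -0.4  0.7]
```

Request:
{"api": "play_rows", "payload": {"motion": [[[-0.1,0,0,0,0,0],[-0.2,0,0,0,0,0],[-0.3,0,0,0,0,0],[-0.4,0,0,0,0,0],[-0.45,0,0,0,0,0]]]}}

```text
time: 38.15
tool_pos: [515.3, -57.6, 171.8]
tcp_rot: [-180.0, -0.1, 83.5]
ft_force: [0.2, 5.3, -0.4]
finger_gap: -0.1
grip_force: 2.6
```

Request:
{"api": "play_rows", "payload": {"motion": [[[-0.05,0,0,0,0,0],[-0.1,0,0,0,0,0],[-0.1,0,0,0,0,0]]]}}

```text
time: 38.45
tool_pos: [515.3, -58.1, 171.9]
tcp_rot: [180.0, -0.1, 83.5]
ft_force: [1.1, 6.9, 0.9]
finger_gap: 0.0
grip_force: 3.5
```

Request:
{"api": "play_rows", "payload": {"motion": [[[-0.05,0,0,0,0,0],[-0.1,0,0,0,0,0],[-0.15,0,0,0,0,0],[-0.15,0,0,0,0,0]]]}}

```text
time: 38.85
tool_pos: [515.2, -58.7, 171.9]
tcp_rot: [180.0, -0.2, 83.5]
ft_force: [1.1, 10.8, 1.3]
finger_gap: 0.1
grip_force: 5.4
```

Request:
{"api": "play_rows", "payload": {"motion": [[[-0.04,0,0,0,0,0],[-0.08,0,0,0,0,0],[-0.12,0,0,0,0,0],[-0.12,0,0,0,0,0]]]}}

```text
time: 39.25
tool_pos: [515.2, -59.3, 172.0]
tcp_rot: [180.0, -0.3, 83.5]
ft_force: [0.9, 14.4, 1.9]
finger_gap: 0.0
grip_force: 7.0
```

Request:
{"api": "play_rows", "payload": {"motion": [[[-0.03,0,0,0,0,0],[-0.06,0,0,0,0,0],[-0.06,0,0,0,0,0]]]}}

```text
time: 39.55
tool_pos: [515.1, -59.5, 172.0]
tcp_rot: [180.0, -0.3, 83.6]
ft_force: [1.7, 14.3, 2.5]
finger_gap: 0.2
grip_force: 7.8
```

Request:
{"api": "play_rows", "payload": {"motion": [[[0.3,0,0,0,0,0],[1,0,0,0,0,0],[2,0,0,0,0,0],[2.5,0,-2,0,0,0],[2.5,0,-5,0,0,0]]]}}

```text
time: 40.05
tool_pos: [516.1, -36.5, 220.0]
tcp_rot: [-179.7, -0.0, 83.5]
ft_force: [0.3, -0.6, 0.5]
finger_gap: -0.1
grip_force: 0.0
```

Request:
{"api": "play_rows", "payload": {"motion": [[[0,0,-3,0,0,0],[0,0,-5,0,0,0],[0,0,-5,0,0,0],[0,0,-5,0,0,0],[0,0,-5,0,0,0]]]}}

```text
time: 40.55
tool_pos: [516.9, -37.4, 270.2]
tcp_rot: [-179.9, -0.0, 83.5]
ft_force: [0.7, 0.1, -0.1]
finger_gap: 0.0
grip_force: 0.0
```

```bash
python3 - <<'E'
from bench import sensors,optics,job
from h import *
s=sensors.sense();dk(s);print(job.hand_in())
E
```

```text
t 40.55 tcp [516.9 -37.4 270.2] [-179.87   -0.     83.47] F [ 0.7  0.1 -0.1] gap 0.0 grip 0.0
dock x,y,z [ -0.4  99.8 270.2] F dock [ 0.7  0.1 -0.1]
the job is handed in; nothing more can be done
None
```

The card is in the socket and both levers were swung until they went hard, at about 15 N (left, then re-checked) and 16.5 N (right). The gripper was clear and the job handed in at about 40.6 s, but the hand-in gave no verdict and the stops' clamping can't be seen.

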